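Offer up the control-cavity cover on a guitar body

ROBOT

A 6-joint arm with a two-finger parallel gripper is mounted at the origin on the work surface. World frame = base frame: x ahead of the robot, y to its left, z up, the work surface at z = 0. Lengths are in m, angles in rad, forces in N, time in s.
With the tool pointing down it reaches from about 0.35 to 0.775 m from the base axis. Payload 7.3 kg.
Tool frame: the origin (TCP) lies on the centre line of the jaws, within the pads' length; the fingertips stand 14 mm ahead of it and the grasp point (between the pads) lies 5 mm behind it; z points along the fingers, y is the direction in which the jaws open and shut (so a half turn about z gives the same grasp; the last joint's range is limited). The gripper opens to 92 mm and grips with 3 to 60 N. Pads are 19 mm wide; open, the fingers measure 130 mm over their backs; the gripper's body (75 mm by 190 mm) begins 47 mm behind the grasp point.
Start: joints at [1.021, 0.342, 1.524, -0, 1.275, -0.146], TCP at [0.206, 0.483, 0.217] pointing down, gripper open.
Joint ranges: [-2.53, 2.53], [-0.77, 2.02], [0.04, 2.7], [-1, 4.14], [0.28, 2.66], [-3.11, 3.11]. Speed limits (rad/s): [2.57, 2.57, 3.14, 3.14, 3.14, 3.14].

INTERFACE

Orientations are given as [roll, pitch, yaw] about the fixed x, y, z axes, in that order (R = Rz(yaw) Ry(pitch) Rx(roll)).
In Python, from cell import telemetry, cams, robot gives the robot as it stands.
- The arm moves only by the tool servo_tool, never from a script. Its argument "targets" is text: rows parted by semicolons, each of 4 numbers parted by spaces: the shift along the tool's x, y, z in mm, then the turn about the tool's z in rad. In form: x y z yaw; .... A call has 1 to 20 rows; each row shifts and turns the pose as measured when the row begins, along the tool's axes as they then stand; what a row does not reach is not made up. A row lasts 1/8 s, in which the tool goes at most 62.5 mm and 10.7 degrees, less where a joint would pass 70% of its speed; a pose out of reach is approached as far as the arm can. A call with a gripper value outside its range is refused whole. "hand" is the opening, from 0 (shut) to 1 (fully open), set as the call begins (left out, the last holds). The fingers move at their own pace and stop on an object; "squeeze" is the grip in N (left out, the last holds). Time passes only in rows, so rows that do not move let the fingers close. It gives the time, the measured TCP pose, the force and the opening at its end, in the units of the state.
- telemetry.observe(): the state, without advancing time (a new reading comes with each control period).
- cams.read_camera(name): name is "scene" or "top" or "wrist"; returns a dict with "color" (420x560x3 uint8, red, green, blue), "K" (3x3 intrinsics, pixels), "k1" (the pictures are not rectified: a ray, as slopes to the right and down, at radius r is drawn at 1 + k1 r^2 times it, then the intrinsics apply), "R" (3x3) and "t" (3): a world point X has camera coordinates R X + t. Camera axes: x right, y down, z forward; pixel columns grow to the right and rows downward; lengths in m; the calibration is good to about 2 mm. A picture is of the moment at which its call begins. There is no depth.
- robot.hand_in(): hands the job in, once; it reports no verdict.
Trained networks look in a picture, given as the dict that the camera call returned (one of the last four; its "shot" number tells which), for a name from the list of things; names that differ only in an ending like _2 or _b are one class to them, and where a whole thing is asked for, a point or a joint stands for the part that bears it (a point fixed in the world has none). Each returns a list of dicts, best first, with "score" (0 to 1); they miss things now and then, are a little off and sometimes report something else, mostly with a low value. They report only what shows in the picture. A call takes as long as a camera call. They do not tell look-alikes from the thing itself.
- cams.cut_out(picture, query): "region" (420x560 bool, what is visible of it) and "extent" ([centre column, centre row, width, height] in pixels, round what is visible of it).
The state is a dict: "time": time; "qpos": joint angles; "qvel": joint speeds; "joint_efforts": joint torques, N m; "tool_pos": TCP position; "tool_rot": TCP orientation; "contact_force": force on the tool from outside, world axes, zero at the start; "torque": the same for the moment, N m; "opening": finger opening in m.
Only numpy, scipy, OpenCV 4.12 (cv2) and the standard library are available. Lean on these libraries where they do the work, as an engineer would, in place of code of your own. Each camera call takes 0.05 s, during which the arm holds its last target.

TASK

I have finished checking the back of this guitar body: take the straightedge that stands on edge across the control cavity and slide it back, on edge, into the wide slot of the wooden tool holder, right down on the slot's floor and roughly centred. Then pick up the dark wooden cavity cover from the bench and hold it level and the right way round, hovering about a finger's width (10 to 15 mm) above the guitar's back with its three screw holes lined up over the three threaded brass inserts, so that I can start the screws; finish still holding it there, clear of the guitar. Drop neither piece, and leave the screwdriver, sanding block, jar and angle grinder where they lie.

Things in the scene. Friction and masses are not known exactly. Their poses are not given: they have to be found in the camera images.
- guitar: Solid electric-guitar body lying back-up on the bench, 400 mm long (x), up to 316 mm wide (y), 45 mm thick, medium brown wood with a light wood rim; it does not move. Origin: centre of the underside; x runs from the wide tail end to the neck end (four steel-ringed neck-bolt holes), z up. The flat back is at z = 45 mm. The control cavity with its cover recess lies at the wide end, on the +y side.
- recess (a point): Centre of the cover recess, on the level of the guitar's back; same axes as the guitar. The recess is 6 mm deep and has the cover's outline plus 2 mm all round: 114 mm along x by 60 mm, tapering at its +x end; inside it is the open cavity with a ledge around it that carries the inserts. The fitted cover has its origin over this point and its x along the guitar's x.
- insert0 (a point): Axis of a threaded brass insert (9 mm ring, 5 mm bore), given on the level of the guitar's back (the insert itself sits in the ledge 6 mm lower): the one at the wide end of the recess, 46 mm to -x and 19 mm to +y of point recess. Belongs to cover_hole0.
- insert1 (a point): The same for the insert at the wide end, 46 mm to -x and 19 mm to -y of point recess. Belongs to cover_hole1.
- insert2 (a point): The same for the insert at the tapered end, 45 mm to +x of point recess. Belongs to cover_hole2.
- cover: Loose flat cavity cover of dark wood, 110 x 56 x 6 mm, about 30 g, lying flat on the bench, free all round. Origin: centre of the underside; z up. The two long edges (y = +28 and -28 mm) are parallel from x = -55 to +25 mm; from there it tapers to 26 mm wide at x = +55 mm. Centre of mass at x = -4 mm. It can be gripped across the parallel edges (56 mm) by the fingertips.
- cover_hole0 (a point): 6 mm screw hole of the cover, its point on the underside: at x = -46, y = +19 mm of the cover.
- cover_hole1 (a point): 6 mm screw hole of the cover, its point on the underside: at x = -46, y = -19 mm of the cover.
- cover_hole2 (a point): 6 mm screw hole of the cover, its point on the underside: at x = +45, y = 0 of the cover (tapered end).
- straightedge: Loose plain aluminium straightedge, 200 mm long (x), 10 mm thick (y), 45 mm tall (z), about 0.24 kg, with a small hanging hole near its +x end; at first it stands on its narrow edge on the guitar's back, across the control cavity. Origin: centre of its underside, centre of mass 22.5 mm above. Either end may point either way in the slot.
- holder: Light wooden tool holder fixed to the bench, 100 mm long (x), 80 mm wide (y), 45 mm tall, with two slots in its top running along x through both ends: a wide one (14 mm, its mouth sloped out to 22 mm) at y = +16 mm for the straightedge and a narrow one (5 mm) at y = -20 mm, which stays empty. Origin: centre of the underside.
- slot (a point): Middle of the floor of the wide slot, 25 mm above the bench; x along the slot, y across, z up. The slot is 20 mm deep, so the straightedge stands 25 mm out of it when it is right down.
- screwdriver: Screwdriver with a wooden handle, 200 mm long, lying on the bench; origin under its middle, x towards the blade. Bystander.
- sanding_block: Cork sanding block, 110 x 60 x 40 mm, on the bench; origin at the centre of the underside. Bystander.
- screw_jar: Closed amber glass jar, 60 mm across, 70 mm tall, on the bench; origin at the centre of the underside. Bystander.
- grinder: Cordless angle grinder, about 320 mm long, 90 mm tall, 2 kg, on the bench beside the guitar, lying along its x, the disc at +x, a side handle out to +y (145 mm); origin on the bench under its middle. Bystander.
There are look-alikes about, which are no part of the job. Of the things that look like the cover, take the one that is farthest to the robot's right at the start. Several things have the shape of the straightedge; the one meant has the colours described above.

How it is judged:
By the outcome, as a careful person would: the job done as asked, in the order asked, and still so for the second after the job is handed in, while the arm keeps its last pose, push and grip.
It also fails if it takes over 61 s, if anything falls off the work surface, if the arm or the gripper's body presses on something with over 40 N, if the wrist force passes 120 N, or if a joint passes its speed limit or range.

## Working session

There is one attempt and no reset: what is moved stays moved. The work goes in short steps, Python scripts to look and compute and a tool call to move; the robot and the scene stay as the last step left them, time stands still between calls to the robot, and variables do not carry over. Pictures are saved under pics/ and viewed, and the job is handed in when it is done.

Besides the shell and the picture viewer there is one more tool, called as name(argument=value, ...), one argument or row to a line, values as JSON. servo_tool: Moves the arm, as the interface text tells. Its arguments: {"type":"object","properties":{"targets":{"type":"string"},"hand":{"type":"number"},"squeeze":{"type":"number"}},"required":["targets"]}

```bash
ls; mkdir -p pics
cat > h.py <<'E'
import numpy as np, cv2
from cell import telemetry, cams, robot
def save(p,name): cv2.imwrite('pics/'+name+'.png',cv2.cvtColor(p['color'],cv2.COLOR_RGB2BGR))
def proj(p,X):
    X=np.atleast_2d(X); c=X@np.array(p['R']).T+np.array(p['t']); s=c[:,:2]/c[:,2:]
    r2=(s**2).sum(1,keepdims=True); s=s*(1+p['k1']*r2); K=np.array(p['K'])
    return s@K[:2,:2].T+K[:2,2]
def ray(p,uv):
    uv=np.atleast_2d(np.array(uv,float)); K=np.array(p['K'])
    d=(uv-K[:2,2])@np.linalg.inv(K[:2,:2]).T; s=d.copy()
    for _ in range(30): s=d/(1+p['k1']*(s**2).sum(1,keepdims=True))
    R=np.array(p['R']); o=-R.T@np.array(p['t'])
    return o, np.c_[s,np.ones(len(s))]@R
def atz(p,uv,z):
    o,d=ray(p,uv); return o+d*((z-o[2])/d[:,2])[:,None]
E
python3 - <<'E'
from h import *
import pickle
P={}
for n in ['scene','top','wrist']:
    p=cams.read_camera(n); save(p,n+'0'); P[n]=p
    print(n,np.array(p['K'])[:2].round(1).tolist(),p['k1'],(-np.array(p['R']).T@np.array(p['t'])).round(3))
    for q in ['guitar','cover','straightedge','holder']:
        print(q,[(round(float(r['score']),2),np.round(r['extent']).tolist()) for r in cams.cut_out(p,q)][:5])
pickle.dump(P,open('p0.pkl','wb'))
print(telemetry.observe())
E
```

```text
pics
scene [[504.6, 0.0, 279.5], [0.0, 504.6, 207.4]] -0.11937345323212778 [1.47  0.428 0.802]
guitar [(0.81, [222.0, 232.0, 150.0, 103.0]), (0.53, [429.0, 259.0, 27.0, 32.0])]
cover [(0.92, [473.0, 297.0, 48.0, 33.0]), (0.67, [429.0, 260.0, 27.0, 33.0])]
straightedge [(0.91, [244.0, 155.0, 23.0, 36.0]), (0.64, [258.0, 211.0, 14.0, 61.0])]
holder [(0.93, [344.0, 244.0, 42.0, 45.0]), (0.16, [428.0, 256.0, 25.0, 27.0])]
top [[527.7, 0.0, 278.1], [0.0, 527.7, 200.6]] -0.07380120018050701 [ 0.184 -0.034  1.63 ]
guitar [(0.83, [322.0, 176.0, 99.0, 128.0])]
cover [(0.88, [161.0, 211.0, 21.0, 33.0]), (0.69, [129.0, 181.0, 34.0, 23.0]), (0.59, [322.0, 176.0, 100.0, 132.0])]
straightedge [(0.9, [371.0, 295.0, 14.0, 72.0]), (0.88, [299.0, 189.0, 23.0, 60.0]), (0.3, [163.0, 214.0, 15.0, 37.0])]
holder [(0.74, [163.0, 211.0, 15.0, 39.0]), (0.6, [225.0, 195.0, 26.0, 36.0]), (0.32, [321.0, 178.0, 105.0, 127.0])]
wrist [[351.2, 0.0, 276.9], [0.0, 351.2, 206.7]] -0.0678660834298498 [0.142 0.511 0.384]
guitar []
cover []
straightedge []
holder []
{'time': 0.75, 'qpos': array([ 1.02099625e+00,  3.41961095e-01,  1.52409309e+00,  1.35259932e-05,
        1.27543236e+00, -1.46008692e-01]), 'qvel': array([ 0.00077048, -0.00205349,  0.00137191, -0.00154356,  0.00065476,
        0.00082587]), 'joint_efforts': array([ 4.70977502e-04, -4.31065536e+01, -2.44459391e+01,  7.19303079e-02,
        4.84204106e-02,  2.79771513e-05]), 'tool_pos': array([0.20626342, 0.48279869, 0.21696313]), 'tool_rot': array([3.14148579e+00, 2.63498003e-06, 2.73779733e+00]), 'contact_force': array([0.65117253, 0.12139469, 0.85981905]), 'torque': array([ 0.02647953, -0.04800237,  0.04278758]), 'opening': 0.09169077989598534}
```

View pics/scene0.png

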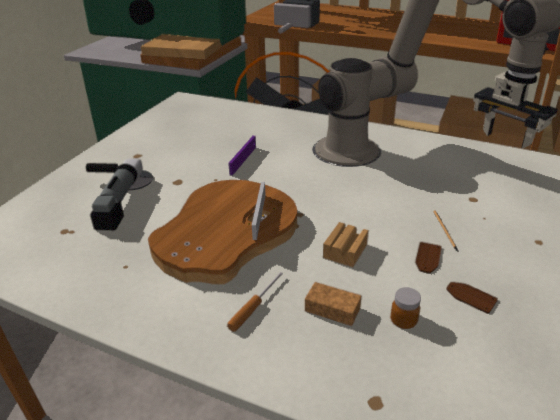

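View pics/top0.png

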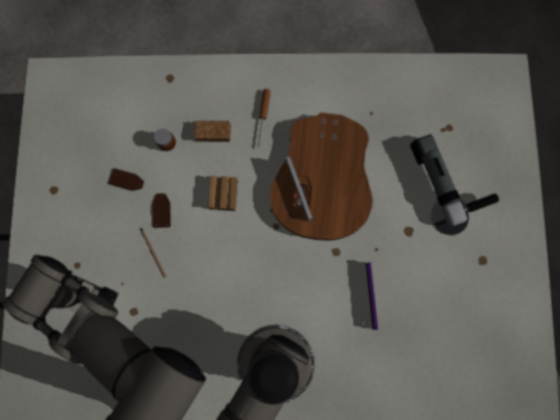

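View pics/wrist0.png

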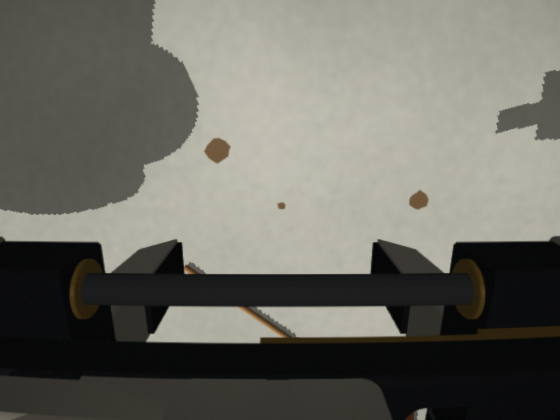

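Run:
```python
from h import *
import pickle
P=pickle.load(open('p0.pkl','rb'));p=P['top'];s=P['scene']
for n,uv,z in [('coverR',(162,210),.006),('coverL',(126,180),.006),('se',(300,189),.09),('sea',(290,158),.09),('seb',(310,218),.09),('holder',(223,193),.045),('holder',(223,176),.045),('holder',(223,209),.045),('slotL',(218,193),.045),('slotR',(228,193),.045),('guitar',(322,176),.045),('jar',(165,140),.05),('neck',(329,129),.045)]:
    print(n,atz(p,[uv],z).round(3))
for n,uv,z in [('coverR',(429,257),.006),('coverL',(473,297),.006),('holder',(346,243),.045),('neck',(187,252),.045)]:
    print('sc',n,atz(s,[uv],z).round(3))
# crops
c=cv2.cvtColor(p['color'],cv2.COLOR_RGB2BGR)
cv2.imwrite('pics/t_guit.png',cv2.resize(c[100:250,200:390],None,fx=4,fy=4,interpolation=cv2.INTER_CUBIC))
c=cv2.cvtColor(s['color'],cv2.COLOR_RGB2BGR)
cv2.imwrite('pics/s_guit.png',cv2.resize(c[170:300,140:390],None,fx=3.2,fy=3.2,interpolation=cv2.INTER_CUBIC))
```

```text
coverR [[0.468 0.357 0.006]]
coverL [[0.566 0.477 0.006]]
se [[ 0.515 -0.075  0.09 ]]
sea [[ 0.611 -0.046  0.09 ]]
seb [[ 0.427 -0.104  0.09 ]]
holder [[0.514 0.16  0.045]]
holder [[0.567 0.161 0.045]]
holder [[0.464 0.159 0.045]]
slotL [[0.514 0.176 0.045]]
slotR [[0.513 0.145 0.045]]
guitar [[ 0.565 -0.145  0.045]]
jar [[0.684 0.346 0.05 ]]
neck [[ 0.717 -0.17   0.045]]
sc coverR [[0.471 0.363 0.006]]
sc coverL [[0.573 0.482 0.006]]
sc holder [[0.544 0.171 0.045]]
sc neck [[ 0.721 -0.165  0.045]]
```

View pics/t_guit.png

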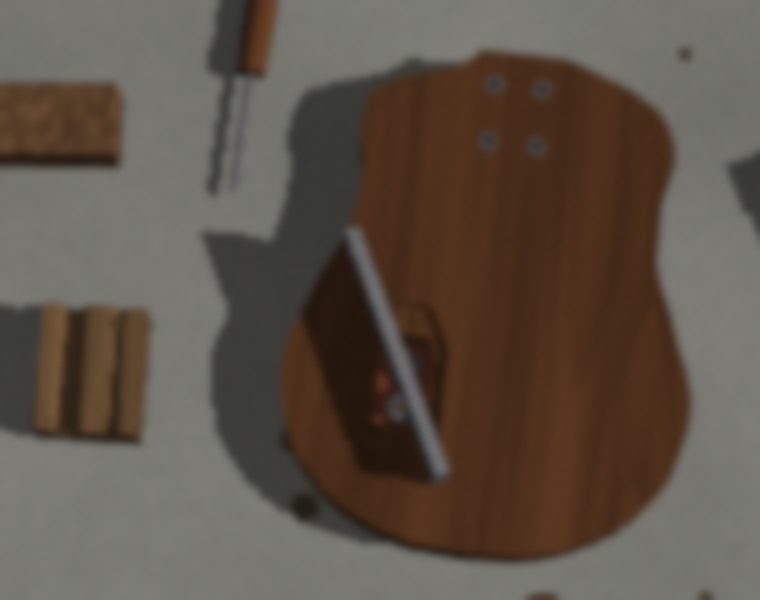

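View pics/s_guit.png

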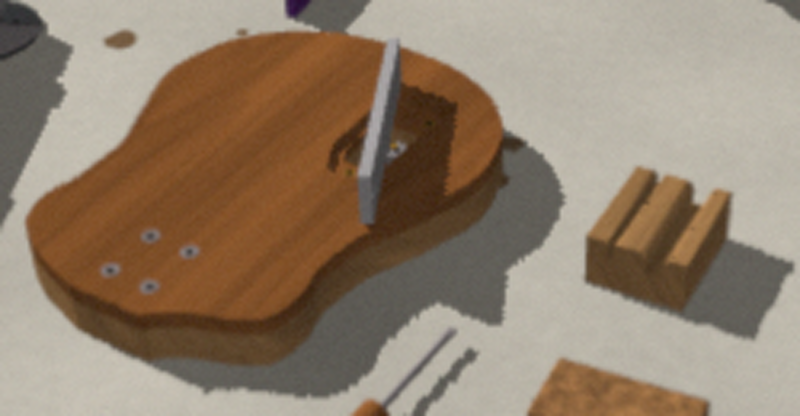

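servo_tool(
  targets="-30 -16 -6 0;-50 -26 -6 0;-55 -29 -4 0;-55 -29 0 0;-55 -29 0 0;-55 -29 0 0;-50 -26 0 0;-40 -21 0 0;-20 -10 0 0;0 0 0 0",
)

```text
time: 2.0
tool_pos: [0.5066, 0.1164, 0.2339]
tool_rot: [3.138, 0.003, 2.74]
contact_force: [-1.0, 0.1, 1.4]
opening: 0.0918
```

Run:
```python
from h import *
import pickle
p=cams.read_camera('wrist'); save(p,'w1'); pickle.dump(p,open('w1.pkl','wb'))
for q in ['cover','holder','straightedge']:
    print(q,[(round(float(r['score']),2),np.round(r['extent']).tolist()) for r in cams.cut_out(p,q)][:5])
o=telemetry.observe();print(o['tool_pos'],o['tool_rot'],o['qpos'],o['time'])
```

```text
cover [(0.83, [548.0, 105.0, 22.0, 43.0]), (0.82, [464.0, 52.0, 74.0, 104.0])]
holder [(0.68, [320.0, 172.0, 105.0, 115.0]), (0.37, [108.0, 242.0, 215.0, 200.0])]
straightedge [(0.67, [113.0, 268.0, 164.0, 150.0]), (0.48, [322.0, 170.0, 103.0, 116.0]), (0.33, [384.0, 319.0, 46.0, 30.0])]
[0.50521204 0.11853262 0.23421903] [3.13764260e+00 2.84871549e-03 2.74329040e+00] [ 0.08128937  0.31473217  1.5149769   0.00226813  1.30753429 -1.09179581] 2.2
```

View pics/w1.png

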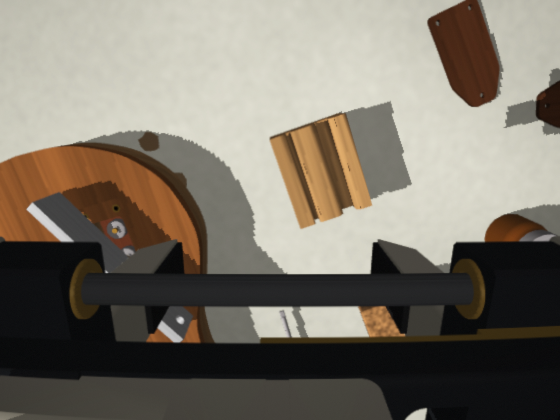

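Run:
```python
from h import *
import pickle
p=pickle.load(open('w1.pkl','rb'))
c=cv2.cvtColor(p['color'],cv2.COLOR_RGB2BGR)
cv2.imwrite('pics/w1h.png',cv2.resize(c[100:240,255:425],None,fx=4,fy=4,interpolation=cv2.INTER_CUBIC))
cv2.imwrite('pics/w1c.png',cv2.resize(c[0:120,410:560],None,fx=5,fy=5,interpolation=cv2.INTER_CUBIC))
```

```text
(no output)
```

View pics/w1h.png

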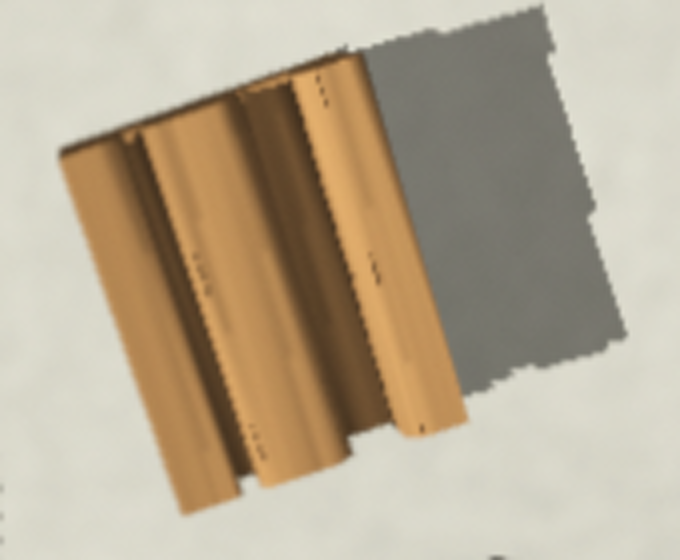

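View pics/w1c.png

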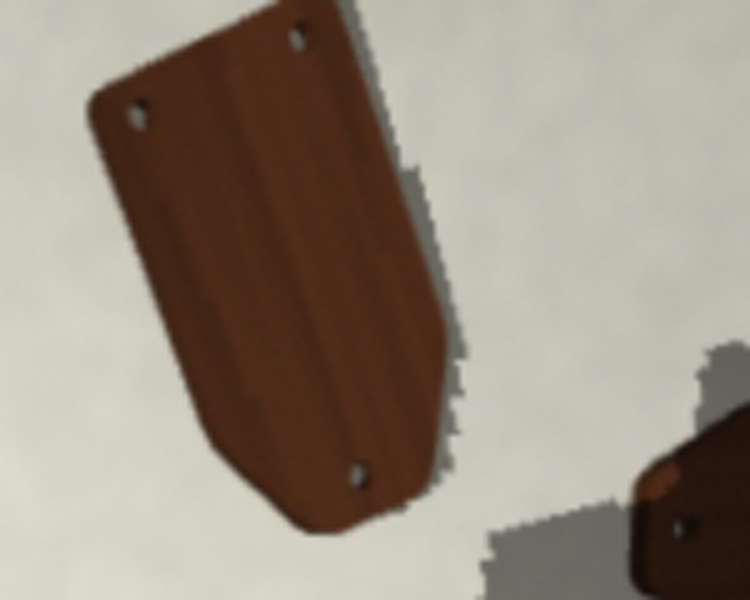

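Run:
```python
from h import *
import pickle
p=pickle.load(open('w1.pkl','rb'))
f=lambda pts,off,s:(np.array(pts)+.5)/s-.5+np.array(off)
H=atz(p,f([(62,157),(358,55),(466,422),(183,514)],(255,100),4),.045)
print(H.round(4)); print('ctr',H.mean(0)); 
for a,b in [(0,3),(1,2)]:
    d=H[b]-H[a]; print(np.linalg.norm(d),np.degrees(np.arctan2(d[1],d[0])))
for a,b in [(0,1),(3,2)]:
    d=H[b]-H[a]; print(np.linalg.norm(d),np.degrees(np.arctan2(-d[0],d[1])))
C=atz(p,f([(298,38),(139,116),(360,476)],(410,0),5),.006); print(C.round(4))
for (i,j),e in [((0,1),.038),((0,2),.093),((1,2),.093)]: print(np.linalg.norm(C[i]-C[j]))
d=C[2]-(C[0]+C[1])/2; print('cover yaw',np.degrees(np.arctan2(d[1],d[0])), 'origin',(C[0]+C[1])/2+d*46/91)
```

```text
[[0.4638 0.1285 0.045 ]
 [0.4694 0.2055 0.045 ]
 [0.5685 0.1992 0.045 ]
 [0.5627 0.121  0.045 ]]
ctr [0.51607881 0.16354425 0.045     ]
0.09918819959124521 -4.342688666734633
0.09930072600133831 -3.633014912423887
0.07722917677775112 -4.1336041161636
0.07845878362571522 -4.2134929446025575
[[0.4201 0.3747 0.006 ]
 [0.4225 0.3373 0.006 ]
 [0.5117 0.3617 0.006 ]]
0.03744910707890199
0.09257422541804453
0.09246884217476987
cover yaw 3.608954538579394 origin [0.46700982 0.3588882  0.006     ]
```

servo_tool(
  targets="-15 -32 0 0;-25 -51 0 0;-25 -51 0 0;-15 -32 0 0;-5 -9 0 -0.05;0 0 0 -0.13;0 0 0 -0.16;0 0 0 -0.16;0 0 0 -0.14;0 0 0 -0.06;0 0 0 0",
)

```text
time: 3.58
tool_pos: [0.514, -0.0682, 0.236]
tool_rot: [3.14, 0.008, -2.798]
contact_force: [0.5, 0.6, -0.8]
opening: 0.0917
```

Run:
```python
from h import *
import pickle
p=cams.read_camera('wrist'); save(p,'w2'); 
r=cams.cut_out(p,'straightedge');print([(round(float(a['score']),2),np.round(a['extent']).tolist()) for a in r])
pickle.dump((p,r),open('w2.pkl','wb'))
o=telemetry.observe();print(o['tool_pos'],o['tool_rot'],o['time'])
```

```text
[(0.87, [272.0, 176.0, 13.0, 194.0])]
[ 0.51402713 -0.0685094   0.2359505 ] [ 3.14011499  0.00809332 -2.79867776] 3.675
```

View pics/w2.png

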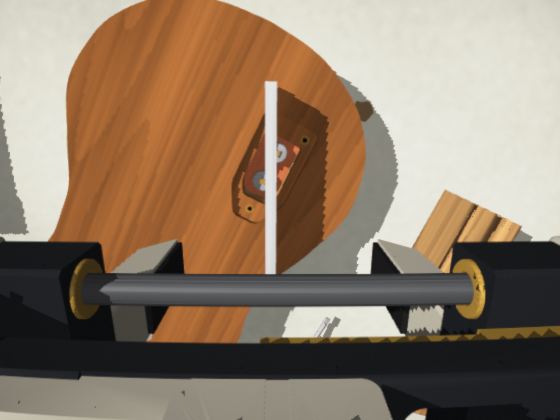

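Run:
```python
from h import *
import pickle
p,r=pickle.load(open('w2.pkl','rb')); w1=pickle.load(open('w1.pkl','rb'))
c=cv2.cvtColor(p['color'],cv2.COLOR_RGB2BGR)
cv2.imwrite('pics/w2c.png',cv2.resize(c[70:280,210:350],None,fx=2.8,fy=2.8,interpolation=cv2.INTER_CUBIC))
c1=cv2.cvtColor(w1['color'],cv2.COLOR_RGB2BGR)
cv2.imwrite('pics/w1s.png',cv2.resize(c1[170:350,10:210],None,fx=4,fy=3.3,interpolation=cv2.INTER_CUBIC))
m=r[0]['region']
for y in [86,120,160,200,240,265]:
    row=p['color'][y,255:290].astype(int); 
    g=(row.min(1)>185); xs=np.where(g)[0]+255; print(y,xs.min(),xs.max(), np.where(m[y])[0][[0,-1]])
    print(atz(p,[((xs.min()+xs.max())/2,y)],.09).round(4))
print('scene:')
```

```text
86 265 276 [267 275]
[[ 0.4302 -0.1032  0.09  ]]
120 266 275 [265 275]
[[ 0.4569 -0.0938  0.09  ]]
160 266 276 [265 275]
[[ 0.4896 -0.0818  0.09  ]]
200 266 275 [265 275]
[[ 0.5244 -0.0699  0.09  ]]
240 266 274 [265 275]
[[ 0.5615 -0.0574  0.09  ]]
265 266 274 [265 274]
[[ 0.5859 -0.0488  0.09  ]]
scene:
```

View pics/w2c.png

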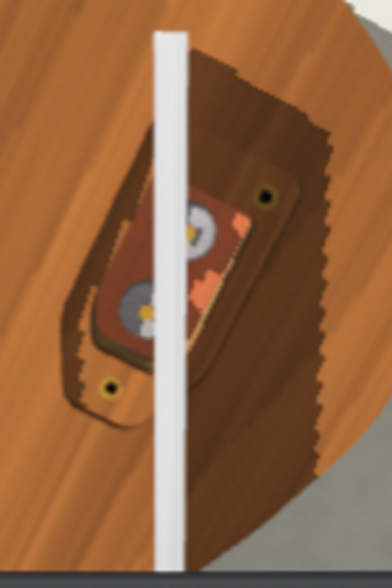

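View pics/w1s.png

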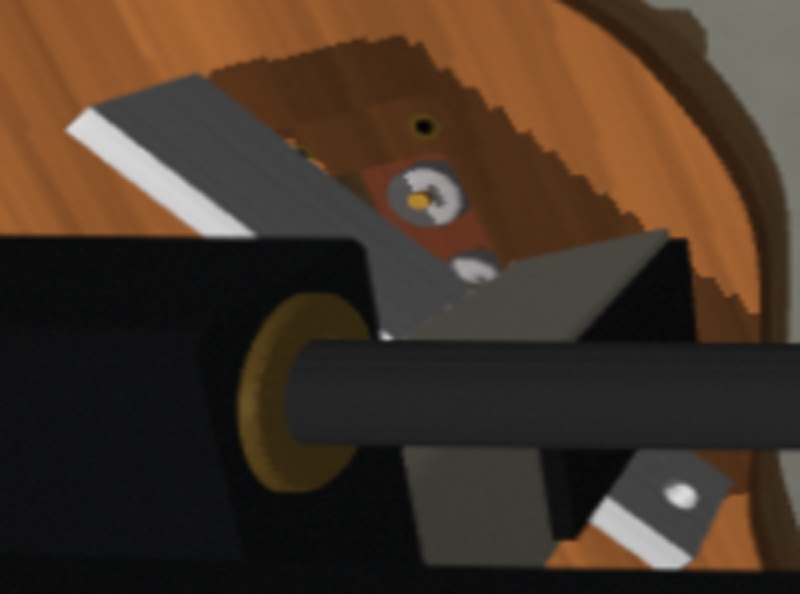

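```bash
cat >> h.py <<'E'
def tri(obs):
    A=np.zeros((3,3));b=np.zeros(3)
    for p,uv in obs:
        o,d=ray(p,[uv]); d=d[0]/np.linalg.norm(d[0]); M=np.eye(3)-np.outer(d,d); A+=M;b+=M@o
    X=np.linalg.solve(A,b); return X
E
python3 - <<'E'
from h import *
import pickle
p,r=pickle.load(open('w2.pkl','rb')); w1=pickle.load(open('w1.pkl','rb'))
print(tri([(p,(270.5,81.5)),(w1,(30,205.5))]), atz(p,[(270.5,81.5)],.09),atz(w1,[(30,205.5)],.09),atz(w1,[(182,340)],.09))
print(tri([(p,(304.5,140)),(w1,(424/4+10,127/3.3+170))]))
for n,uv in [('i0',(265/2.8+210,197/2.8+70)),('i2',(111/2.8+210,388/2.8+70))]: print(n,atz(p,[uv],.039))
E
```

```text
[ 0.42668132 -0.10450383  0.08783798] [[ 0.42672189 -0.10441831  0.09      ]] [[ 0.42688823 -0.10277952  0.09      ]] [[ 0.61297984 -0.03488118  0.09      ]]
[ 0.46582835 -0.05466157  0.0384421 ]
i0 [[ 0.46584326 -0.05445993  0.039     ]]
i2 [[ 0.55351507 -0.08436116  0.039     ]]
```

servo_tool(
  targets="-2 -2 10 0;-2 -2 25 0;-1 -1 35 0;-1 0 35 0;0 0 25 0;0 0 10 0;0 0 0 0",
)

```text
time: 4.55
tool_pos: [0.5228, -0.0702, 0.0893]
tool_rot: [3.14, 0.008, -2.803]
contact_force: [-0.1, 0.2, -0.1]
opening: 0.0921
```

```bash
cat >> h.py <<'E'
def to(xyz,yaw):
    from scipy.spatial.transform import Rotation as Ro
    o=telemetry.observe(); R=Ro.from_euler('xyz',o['tool_rot']).as_matrix()
    d=(np.array(xyz)-o['tool_pos']); dy=(yaw-o['tool_rot'][2]+np.pi)%(2*np.pi)-np.pi
    print('t',o['time'],'pos',o['tool_pos'].round(4),'rot',o['tool_rot'].round(4),'F',o['contact_force'].round(1),'op',round(o['opening'],4),'q',o['qpos'].round(2))
    print('need tool mm',(R.T@d*1000).round(1),'yawrow',round(-dy,3))
E
python3 - <<'E'
from h import *
to((.5211,-.0714,.083),np.radians(-160.74))
p=cams.read_camera('wrist'); save(p,'w3')
E
```

```text
t 4.55 pos [ 0.5228 -0.0702  0.0893] rot [ 3.1399  0.0079 -2.8026] F [-0.1  0.2 -0.1] op 0.0921 q [-0.28  0.48  1.7   0.01  0.96 -2.2 ]
need tool mm [ 2.1 -0.6  6.3] yawrow 0.003
```

View pics/w3.png

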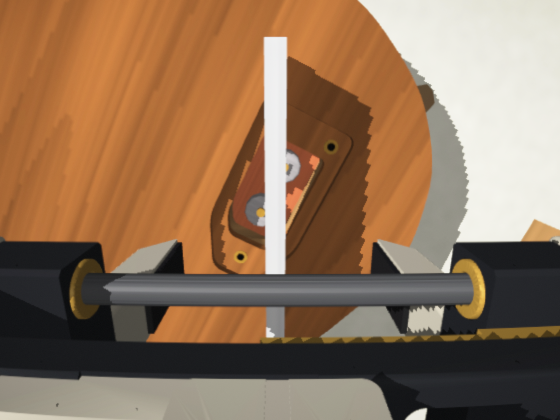

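servo_tool(
  targets="2 -1 6 0.003;0 0 0 0",
)

```text
time: 4.85
tool_pos: [0.5226, -0.0723, 0.0851]
tool_rot: [-3.141, 0.011, -2.806]
contact_force: [0.8, -0.9, -0.2]
opening: 0.0916
```

servo_tool(
  targets="0 0 0 0;0 0 0 0;0 0 0 0;0 0 0 0;0 0 0 0;0 0 0 0;0 0 0 0;0 0 0 0",
  hand=0,
  squeeze=35,
)

```text
time: 5.85
tool_pos: [0.5233, -0.0725, 0.0863]
tool_rot: [-3.139, 0.013, -2.806]
contact_force: [-0.8, -0.0, -0.7]
opening: 0.0163
```

servo_tool(
  targets="0 0 0 0;0 0 0 0",
)

```text
time: 6.1
tool_pos: [0.5232, -0.0725, 0.0862]
tool_rot: [-3.139, 0.013, -2.806]
contact_force: [-0.3, -0.0, 0.2]
opening: 0.0007
```

Run:
```python
from h import *
for _ in range(3): to((.5211,-.0714,.14),np.radians(-160.74))
p=cams.read_camera('wrist'); save(p,'w4')
to((.5211,-.0714,.14),np.radians(-160.74))
```

```text
t 6.1 pos [ 0.5232 -0.0725  0.0862] rot [-3.1395  0.0132 -2.8059] F [-0.3 -0.   0.2] op 0.0007 q [-0.29  0.48  1.7   0.01  0.94 -2.2 ]
need tool mm [  1.    1.6 -53.8] yawrow -0.0
t 6.1 pos [ 0.5232 -0.0725  0.0862] rot [-3.1395  0.0132 -2.8059] F [-0.3 -0.   0.2] op 0.0007 q [-0.29  0.48  1.7   0.01  0.94 -2.2 ]
need tool mm [  1.    1.6 -53.8] yawrow -0.0
t 6.1 pos [ 0.5232 -0.0725  0.0862] rot [-3.1395  0.0132 -2.8059] F [-0.3 -0.   0.2] op 0.0007 q [-0.29  0.48  1.7   0.01  0.94 -2.2 ]
need tool mm [  1.    1.6 -53.8] yawrow -0.0
t 6.15 pos [ 0.5232 -0.0725  0.0862] rot [-3.1395  0.0132 -2.8059] F [-0.2  0.4 -0.8] op 0.0009 q [-0.29  0.48  1.7   0.01  0.94 -2.2 ]
need tool mm [  0.9   1.6 -53.8] yawrow -0.0
```

View pics/w4.png

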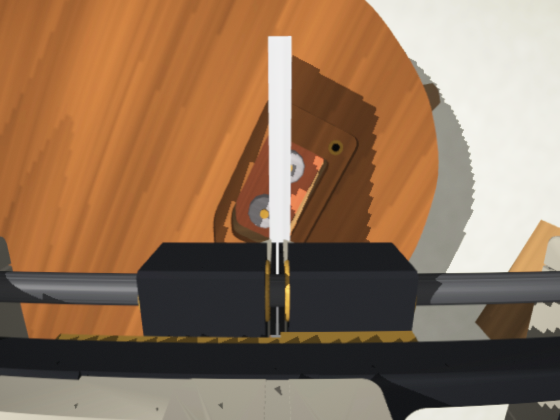

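Run:
```python
from h import *
c=cv2.imread('pics/w4.png')
cv2.imwrite('pics/w4c.png',cv2.resize(c[220:350,220:340],None,fx=5,fy=4.5,interpolation=cv2.INTER_CUBIC))
p=cams.read_camera('scene'); save(p,'s4')
c=cv2.cvtColor(p['color'],cv2.COLOR_RGB2BGR)
cv2.imwrite('pics/s4c.png',cv2.resize(c[130:260,170:340],None,fx=4.5,fy=4.5,interpolation=cv2.INTER_CUBIC))
```

```text
(no output)
```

View pics/w4c.png

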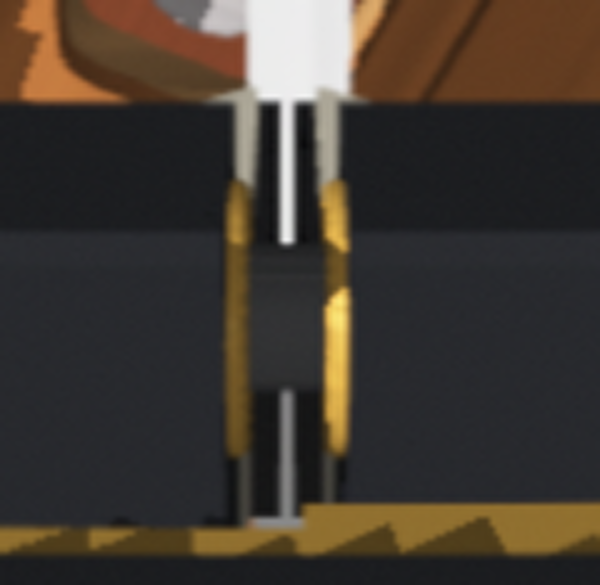

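View pics/s4c.png

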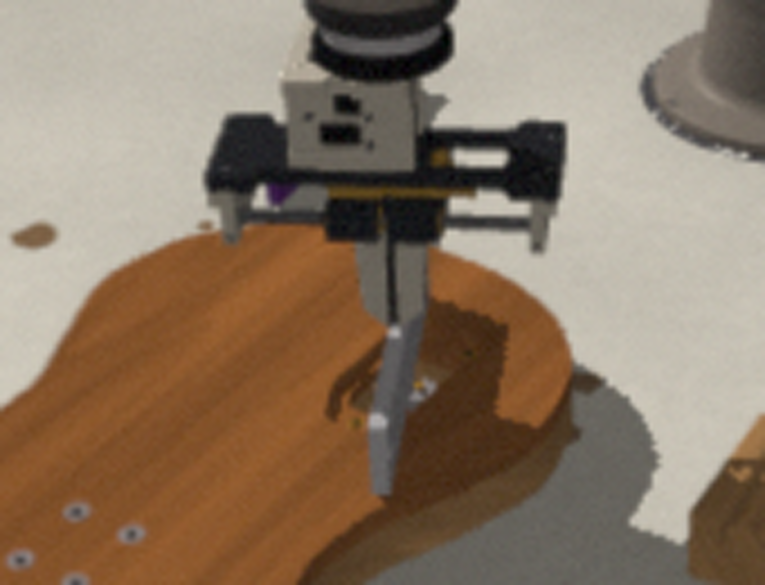

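Run:
```python
from h import *
p=cams.read_camera('scene'); w=cams.read_camera('wrist')
X=np.array([.5232,-.0725,0])
for z in [.072,.086,.091,.1,.13]: print(z,((proj(p,[X+[0,0,z]])-[170,130])*4.5).round(0),((proj(w,[X+[0,0,z]])-[220,220])*[5,4.5]).round(0))
e=np.array([.4267,-.1044,.09]);d=np.array([np.cos(np.radians(19.26)),np.sin(np.radians(19.26)),0])*.2
for q in [e,e+d,e+d/2,e+d-[0,0,.045]]: print(((proj(p,[q])-[170,130])*4.5).round(0),proj(w,[q]).round(0))
c=cv2.cvtColor(p['color'],cv2.COLOR_RGB2BGR)
cv2.imwrite('pics/s4d.png',cv2.resize(c[160:245,225:295],None,fx=9,fy=7,interpolation=cv2.INTER_CUBIC))
to((.5211,-.0714,.14),np.radians(-160.74))
```

```text
0.072 [[397. 349.]] [[280. 103.]]
0.086 [[396. 328.]] [[279. 149.]]
0.091 [[395. 321.]] [[279. 166.]]
0.1 [[394. 308.]] [[278. 201.]]
0.13 [[392. 263.]] [[276. 349.]]
[[418. 229.]] [[279.  36.]]
[[376. 425.]] [[279. 409.]]
[[399. 321.]] [[279. 253.]]
[[380. 492.]] [[279. 358.]]
t 6.3 pos [ 0.5232 -0.0725  0.0863] rot [-3.1395  0.0133 -2.8059] F [ 0.5 -0.3 -0.2] op 0.0004 q [-0.29  0.48  1.7   0.01  0.94 -2.2 ]
need tool mm [  1.    1.6 -53.8] yawrow -0.0
```

View pics/s4d.png

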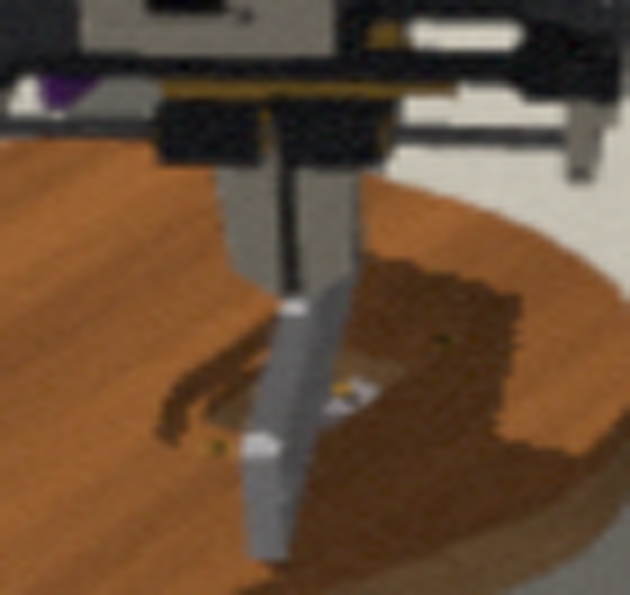

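servo_tool(
  targets="0 0 0 0;0 0 0 0;0 0 0 0;0 0 0 0",
  hand=0.5,
)

```text
time: 6.8
tool_pos: [0.5233, -0.0725, 0.0863]
tool_rot: [-3.139, 0.013, -2.806]
contact_force: [0.4, -0.0, -0.6]
opening: 0.0359
```

Run:
```python
from h import *
p=cams.read_camera('scene'); 
to((.5211,-.0714,.14),np.radians(-160.74))
c=cv2.cvtColor(p['color'],cv2.COLOR_RGB2BGR)
cv2.imwrite('pics/s5d.png',cv2.resize(c[150:250,210:310],None,fx=7,fy=6,interpolation=cv2.INTER_CUBIC))
w=cams.read_camera('wrist');save(w,'w5')
```

```text
t 6.85 pos [ 0.5233 -0.0725  0.0863] rot [-3.1395  0.0133 -2.8059] F [-0.1 -0.3  0.3] op 0.0396 q [-0.29  0.48  1.7   0.01  0.94 -2.2 ]
need tool mm [  1.    1.6 -53.8] yawrow -0.0
```

View pics/s5d.png

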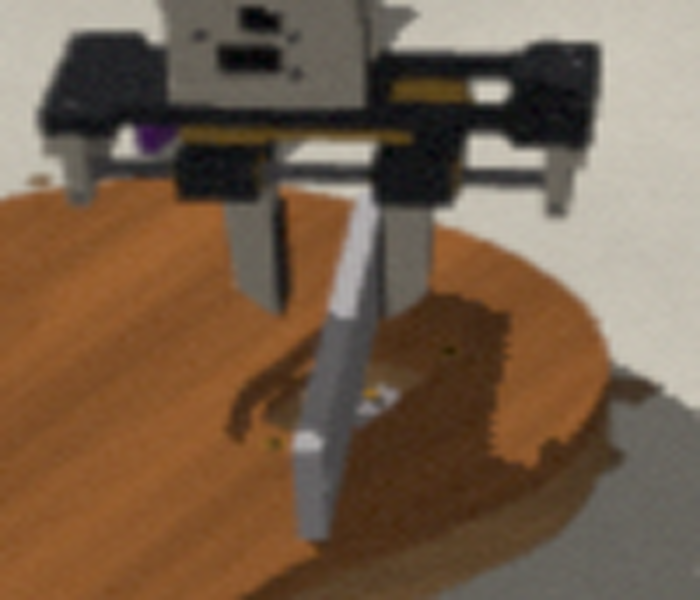

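View pics/w5.png

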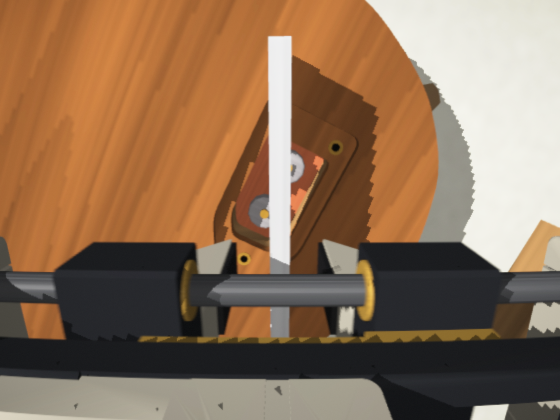

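Run:
```python
from h import *
from scipy.spatial.transform import Rotation as Ro
p=cams.read_camera('scene'); o=telemetry.observe()
R=Ro.from_euler('xyz',o['tool_rot']).as_matrix();T=o['tool_pos']
for z in [-10,-5,0,5,10,14]:
    print(z,[(proj(p,[T+R@np.array([-9.5,s*19.5,z])/1000])).round(1) for s in(-1,1)])
```

```text
-10 [array([[249.6, 201.4]]), array([[264.9, 201.9]])]
-5 [array([[249.7, 203. ]]), array([[265. , 203.5]])]
0 [array([[249.8, 204.7]]), array([[265.1, 205.2]])]
5 [array([[249.9, 206.3]]), array([[265.1, 206.8]])]
10 [array([[250., 208.]]), array([[265.2, 208.5]])]
14 [array([[250.1, 209.3]]), array([[265.3, 209.8]])]
```

servo_tool(
  targets="1 2 8 0;0 0 8 0;0 0 0 0",
)

```text
time: 7.32
tool_pos: [0.5214, -0.0706, 0.0688]
tool_rot: [-3.14, 0.013, -2.806]
contact_force: [-0.7, 0.4, -0.3]
opening: 0.0461
```

Run:
```python
from h import *
p=cams.read_camera('scene'); 
to((.5211,-.0714,.06),np.radians(-160.74))
c=cv2.cvtColor(p['color'],cv2.COLOR_RGB2BGR)
cv2.imwrite('pics/s6d.png',cv2.resize(c[150:250,210:310],None,fx=7,fy=6,interpolation=cv2.INTER_CUBIC))
```

```text
t 7.375 pos [ 0.5217 -0.0707  0.0691] rot [-3.1396  0.0131 -2.8059] F [-0.3 -0.5  0.5] op 0.046 q [-0.28  0.5   1.72  0.01  0.9  -2.2 ]
need tool mm [ 0.9 -0.4  9.1] yawrow -0.0
```

View pics/s6d.png

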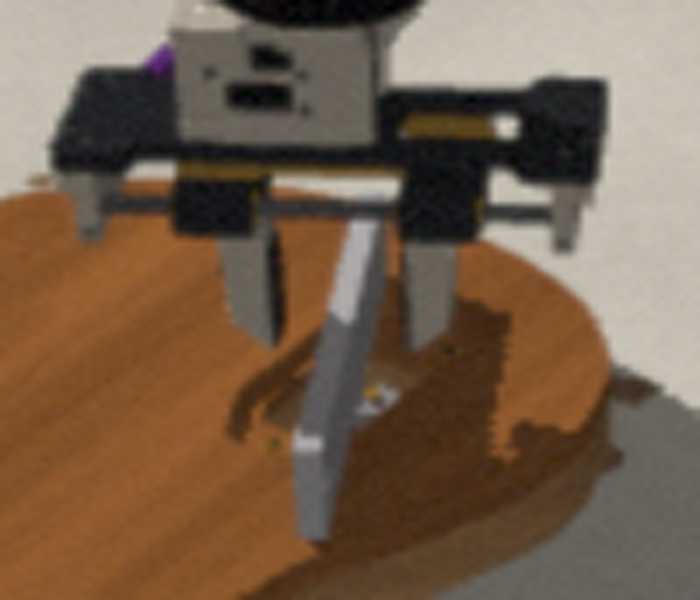

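servo_tool(
  targets="1 0 5 0;0 0 4 0;0 0 0 0",
)

```text
time: 7.75
tool_pos: [0.5209, -0.0711, 0.0595]
tool_rot: [-3.139, 0.013, -2.806]
contact_force: [0.5, 0.9, -0.2]
opening: 0.046
```

servo_tool(
  targets="0 0 0 0;0 0 0 0;0 0 0 0;0 0 0 0",
  hand=0,
  squeeze=35,
)

```text
time: 8.25
tool_pos: [0.5212, -0.0712, 0.0599]
tool_rot: [-3.139, 0.014, -2.806]
contact_force: [-0.4, -0.1, 1.7]
opening: 0.0108
```

Run:
```python
from h import *
p=cams.read_camera('scene'); 
to((.5211,-.0714,.06),np.radians(-160.74))
c=cv2.cvtColor(p['color'],cv2.COLOR_RGB2BGR)
cv2.imwrite('pics/s7d.png',cv2.resize(c[150:250,210:310],None,fx=7,fy=6,interpolation=cv2.INTER_CUBIC))
w=cams.read_camera('wrist');save(w,'w7')
```

```text
t 8.3 pos [ 0.5212 -0.0712  0.0599] rot [-3.139   0.014  -2.8059] F [-0.2  0.1 -0.1] op 0.0098 q [-0.29  0.52  1.73  0.01  0.88 -2.2 ]
need tool mm [ 0.2 -0.1 -0.1] yawrow -0.0
```

View pics/s7d.png

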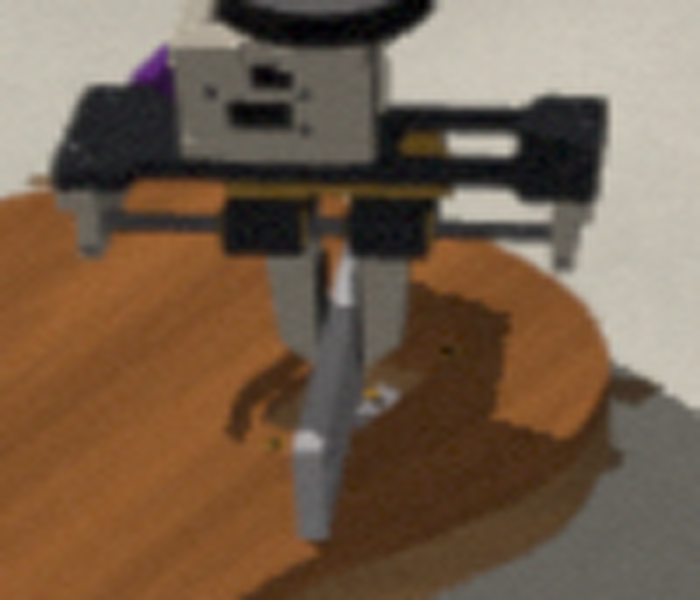

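View pics/w7.png

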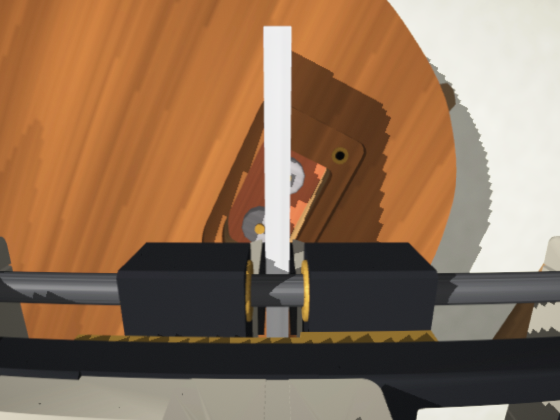

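servo_tool(
  targets="0 0 0 0;0 0 -5 0;0 0 -15 0;0 0 -20 0;0 0 -15 0;0 0 -5 0;0 0 0 0",
)

```text
time: 9.22
tool_pos: [0.5197, -0.0711, 0.124]
tool_rot: [-3.14, 0.013, -2.806]
contact_force: [0.0, -0.2, -3.0]
opening: 0.0097
```

Run:
```python
from h import *
# rule centre to slot centre
to((.5172,.1795,.118),np.radians(180-4.1))
w=cams.read_camera('wrist');save(w,'w8')
p=cams.read_camera('scene');save(p,'s8')
```

```text
t 9.225 pos [ 0.5197 -0.0711  0.124 ] rot [-3.1395  0.0132 -2.8059] F [ 0.  -0.2 -3. ] op 0.0097 q [-0.29  0.43  1.67  0.01  1.03 -2.2 ]
need tool mm [-80.1 237.5   6.5] yawrow 0.407
```

View pics/w8.png

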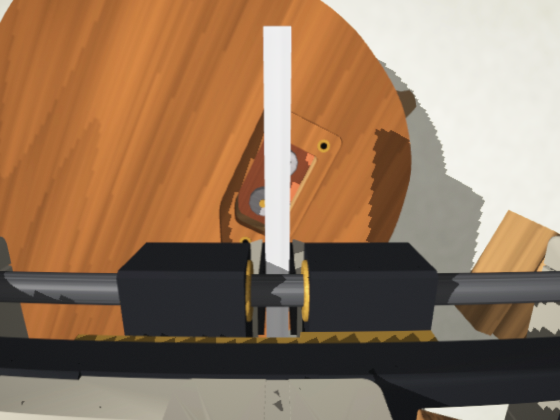

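View pics/s8.png

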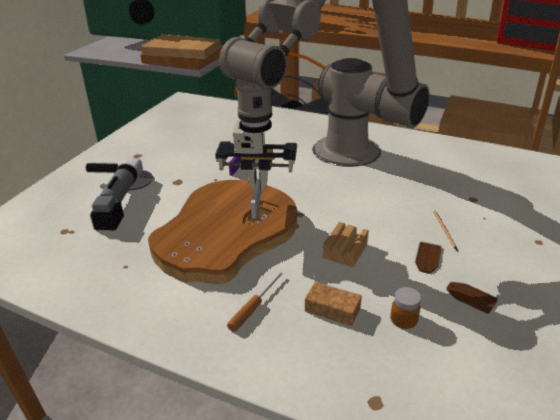

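servo_tool(
  targets="-8 24 0 0;-15 44 0 0;-18 54 0 0;-18 53 0 0;-14 42 0 0;-7 20 0 0;0 0 0 0.08;0 0 0 0.12;0 0 0 0.12;0 0 0 0.08;0 0 0 0",
)

```text
time: 10.7
tool_pos: [0.5128, 0.1869, 0.1154]
tool_rot: [3.141, -0.003, 3.065]
contact_force: [0.0, -0.3, -2.3]
opening: 0.0099
```

Run:
```python
from h import *
import pickle
to((.5172,.1795,.09),np.radians(180-4.1))
w=cams.read_camera('wrist');save(w,'w9');pickle.dump(w,open('w9.pkl','wb'))
to((.5172,.1795,.09),np.radians(180-4.1))
```

```text
t 10.7 pos [0.5128 0.1869 0.1154] rot [ 3.1410e+00 -2.7000e-03  3.0649e+00] F [ 0.  -0.3 -2.3] op 0.0099 q [ 0.21  0.48  1.61  0.    1.06 -1.29]
need tool mm [-5.  -7.  25.4] yawrow -0.005
t 10.75 pos [0.5128 0.1869 0.1154] rot [ 3.1410e+00 -2.7000e-03  3.0657e+00] F [ 0.1  0.6 -2.9] op 0.0099 q [ 0.21  0.48  1.61  0.    1.06 -1.29]
need tool mm [-5.  -7.  25.4] yawrow -0.004
```

View pics/w9.png

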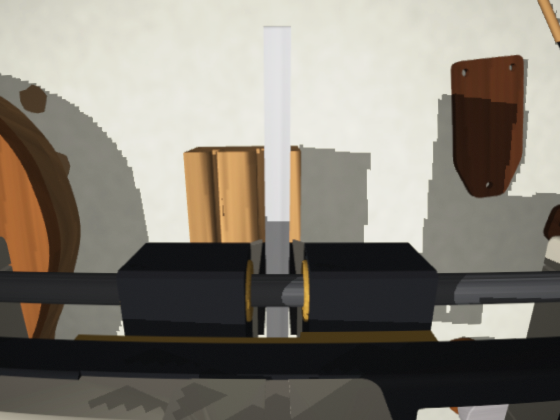

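Run:
```python
from h import *
import pickle
p=pickle.load(open('w9.pkl','rb'))
a=np.radians(-4.1);R=np.array([[np.cos(a),-np.sin(a)],[np.sin(a),np.cos(a)]])
for z in (.042,.045,.048):
  for xy in [(-.05,-.04),(-.05,.04),(-.05,-.0225),(-.05,-.0175),(-.05,.005),(-.05,.027)]:
    q=R@np.array(xy)+[.5161,.1635]; print(z,xy,proj(p,[[*q,z]]).round(1),end=' ')
  print()
c=cv2.cvtColor(p['color'],cv2.COLOR_RGB2BGR)
cv2.imwrite('pics/w9c.png',cv2.resize(c[130:250,175:315],None,fx=5,fy=5,interpolation=cv2.INTER_CUBIC))
# insert check from w8? cover
```

```text
0.042 (-0.05, -0.04) [[183.5 151.2]] 0.042 (-0.05, 0.04) [[300.5 150.3]] 0.042 (-0.05, -0.0225) [[208.9 150.9]] 0.042 (-0.05, -0.0175) [[216.2 150.8]] 0.042 (-0.05, 0.005) [[249.1 150.6]] 0.042 (-0.05, 0.027) [[281.5 150.4]] 
0.045 (-0.05, -0.04) [[182.4 151.7]] 0.045 (-0.05, 0.04) [[300.8 150.7]] 0.045 (-0.05, -0.0225) [[208.1 151.4]] 0.045 (-0.05, -0.0175) [[215.5 151.3]] 0.045 (-0.05, 0.005) [[248.8 151. ]] 0.045 (-0.05, 0.027) [[281.5 150.8]] 
0.048 (-0.05, -0.04) [[181.2 152.1]] 0.048 (-0.05, 0.04) [[301.1 151.2]] 0.048 (-0.05, -0.0225) [[207.2 151.8]] 0.048 (-0.05, -0.0175) [[214.7 151.8]] 0.048 (-0.05, 0.005) [[248.5 151.5]] 0.048 (-0.05, 0.027) [[281.6 151.3]]
```

View pics/w9c.png

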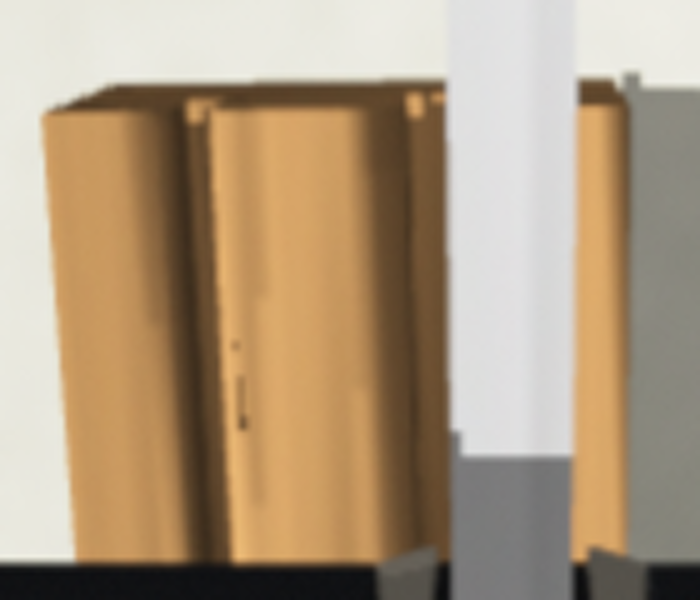

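Run:
```python
from h import *
import pickle
p=pickle.load(open('w9.pkl','rb'))
for z in (.140,.1454):
  A=atz(p,[(277.3,26.5)],z)[0];B=atz(p,[(277.5,210)],z)[0]
  d=B-A; yaw=np.arctan2(d[1],d[0]); print(A,B,np.degrees(yaw),'ctr',A+.1*d/np.linalg.norm(d))
```

```text
[0.41180265 0.19536605 0.14      ] [0.48304923 0.18995898 0.14      ] -4.339986101934245 ctr [0.51151591 0.18779858 0.14      ]
[0.41302272 0.1952637  0.1454    ] [0.48156876 0.19006158 0.1454    ] -4.339986101934262 ctr [0.51273598 0.18769623 0.1454    ]
```

servo_tool(
  targets="-5 -8 5 -0.004;0 0 15 0;0 0 15 0;0 0 5 0;0 0 0 0",
)

```text
time: 11.38
tool_pos: [0.5165, 0.1774, 0.071]
tool_rot: [-3.141, -0.006, 3.072]
contact_force: [1.0, 0.0, -2.0]
opening: 0.0099
```

Run:
```python
from h import *
import pickle
w=cams.read_camera('wrist');save(w,'w10');pickle.dump(w,open('w10.pkl','wb'))
to((.5172,.1789,.04),np.radians(180-4.1))
p=cams.read_camera('scene');c=cv2.cvtColor(p['color'],cv2.COLOR_RGB2BGR)
cv2.imwrite('pics/s10.png',cv2.resize(c[170:290,290:410],None,fx=5,fy=5,interpolation=cv2.INTER_CUBIC))
```

```text
t 11.425 pos [0.5167 0.1774 0.0712] rot [-3.1415 -0.0052  3.0725] F [ 0.   0.7 -2.7] op 0.0097 q [ 0.19  0.54  1.65  0.    0.96 -1.31]
need tool mm [-0.6  1.5 31.2] yawrow 0.002
```

View pics/w10.png

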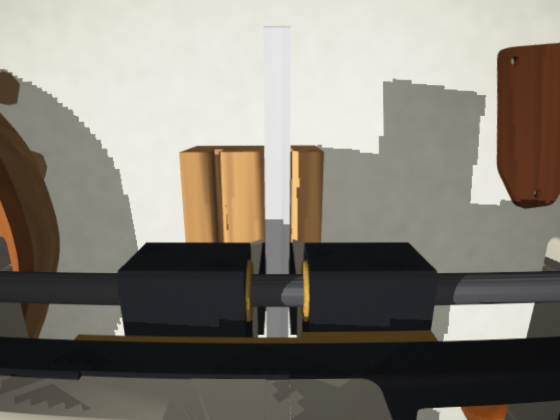

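View pics/s10.png

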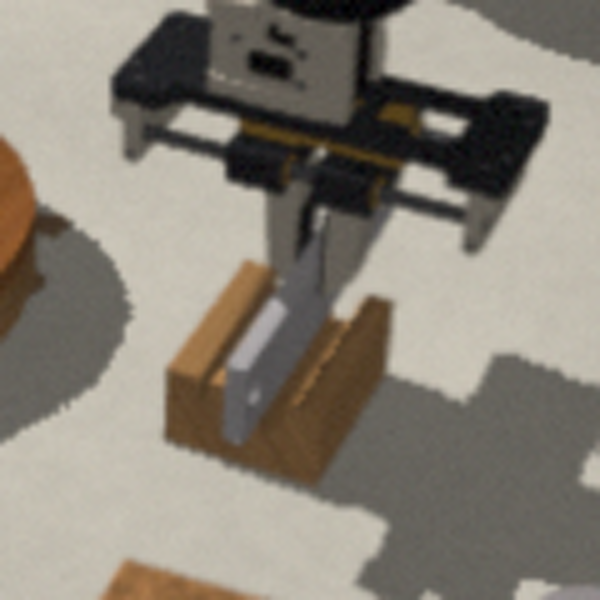

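servo_tool(
  targets="0 2 0 0;0 0 8 0;0 0 8 0;0 0 4 0;0 0 0 0",
)

```text
time: 12.1
tool_pos: [0.5174, 0.18, 0.051]
tool_rot: [3.141, -0.003, 3.073]
contact_force: [-0.6, -0.6, -2.4]
opening: 0.0099
```

Run:
```python
from h import *
import pickle
w=cams.read_camera('wrist');save(w,'w11');pickle.dump(w,open('w11.pkl','wb'))
to((.5172,.1789,.04),np.radians(180-4.1))
```

```text
t 12.15 pos [0.5176 0.18   0.0512] rot [ 3.1409e+00 -2.5000e-03  3.0728e+00] F [ 0.4 -0.7 -2.6] op 0.01 q [ 0.19  0.57  1.66  0.    0.91 -1.31]
need tool mm [ 0.3 -1.1 11.2] yawrow 0.003
```

View pics/w11.png

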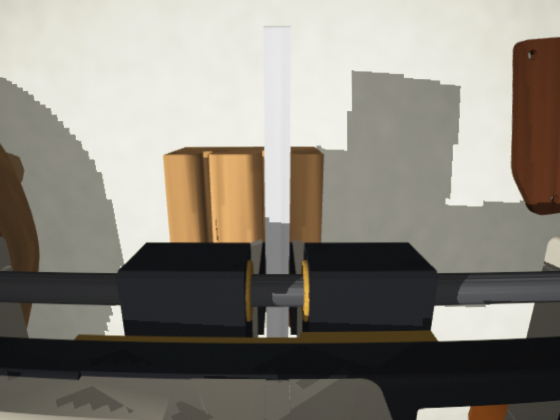

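servo_tool(
  targets="0 -1 3 0;0 0 3 0;0 0 2 0;0 0 0 0",
)

```text
time: 12.65
tool_pos: [0.5178, 0.1789, 0.043]
tool_rot: [3.141, -0.002, 3.073]
contact_force: [0.5, 0.3, -1.5]
opening: 0.0096
```

servo_tool(
  targets="0 0 2 0;0 0 0 0",
)

```text
time: 12.9
tool_pos: [0.5178, 0.179, 0.041]
tool_rot: [3.141, -0.002, 3.073]
contact_force: [0.5, 0.4, -2.3]
opening: 0.0098
```

servo_tool(
  targets="0 0 2 0;0 0 0 0",
)

```text
time: 13.15
tool_pos: [0.5179, 0.1791, 0.0403]
tool_rot: [3.14, -0.001, 3.073]
contact_force: [-0.2, -0.2, -2.7]
opening: 0.0098
```

servo_tool(
  targets="0 0 2 0;0 0 1 0",
)

```text
time: 13.4
tool_pos: [0.5178, 0.1792, 0.0399]
tool_rot: [3.14, 0.0, 3.073]
contact_force: [-3.6, -1.6, 6.2]
opening: 0.0098
```

Run:
```python
from h import *
import pickle
to((.5172,.1789,.04),np.radians(180-4.1))
p=cams.read_camera('scene');c=cv2.cvtColor(p['color'],cv2.COLOR_RGB2BGR)
cv2.imwrite('pics/s12.png',cv2.resize(c[190:270,310:390],None,fx=7,fy=7,interpolation=cv2.INTER_CUBIC))
```

```text
t 13.4 pos [0.5178 0.1792 0.0399] rot [3.1403e+00 3.0000e-04 3.0733e+00] F [-3.6 -1.6  6.2] op 0.0098 q [ 0.19  0.58  1.68  0.    0.88 -1.31]
need tool mm [ 0.6 -0.3 -0.1] yawrow 0.003
```

View pics/s12.png

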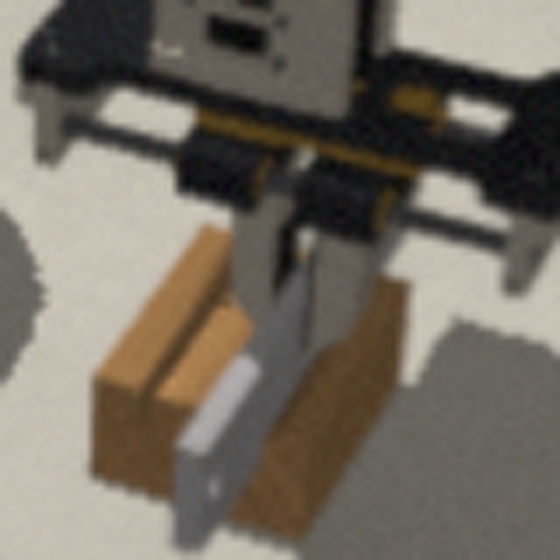

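servo_tool(
  targets="0 0 0 0;0 0 0 0;0 0 0 0;0 0 0 0",
  hand=0.4,
)

```text
time: 13.95
tool_pos: [0.5187, 0.1793, 0.0401]
tool_rot: [3.14, 0.002, 3.073]
contact_force: [0.3, 1.5, -0.1]
opening: 0.0367
```

servo_tool(
  targets="0 0 -10 0;0 0 -25 0;0 0 -35 0;0 0 -35 0;0 0 -35 0;0 0 -20 0;0 0 0 0",
  hand=1,
)

```text
time: 14.82
tool_pos: [0.5184, 0.1791, 0.2087]
tool_rot: [3.139, 0.004, 3.073]
contact_force: [0.5, -0.6, 0.5]
opening: 0.0916
```

Run:
```python
from h import *
import pickle
w=cams.read_camera('wrist');save(w,'w13');pickle.dump(w,open('w13.pkl','wb'))
r=cams.cut_out(w,'cover');print([(a['score'],a['extent']) for a in r])
to((.467,.3589,.2),np.radians(180+3.6))
p=cams.read_camera('scene');save(p,'s13');c=cv2.cvtColor(p['color'],cv2.COLOR_RGB2BGR)
cv2.imwrite('pics/s13c.png',cv2.resize(c[190:290,300:400],None,fx=6,fy=6,interpolation=cv2.INTER_CUBIC))
```

```text
[(0.77, [444.6, 118.7, 54.9, 107.7]), (0.58, [525.7, 203.0, 66.4, 55.4])]
t 14.925 pos [0.5174 0.1788 0.2065] rot [3.1402e+00 4.0000e-04 3.0731e+00] F [ 0.3 -0.5 -0.4] op 0.0915 q [ 0.19  0.39  1.48  0.    1.27 -1.31]
need tool mm [ 62.6 176.2   6.7] yawrow -0.131
```

View pics/w13.png

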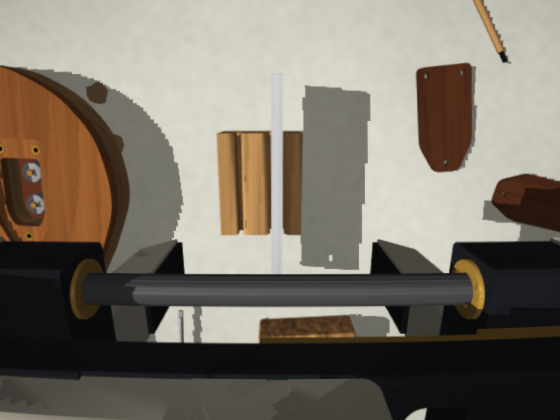

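View pics/s13c.png

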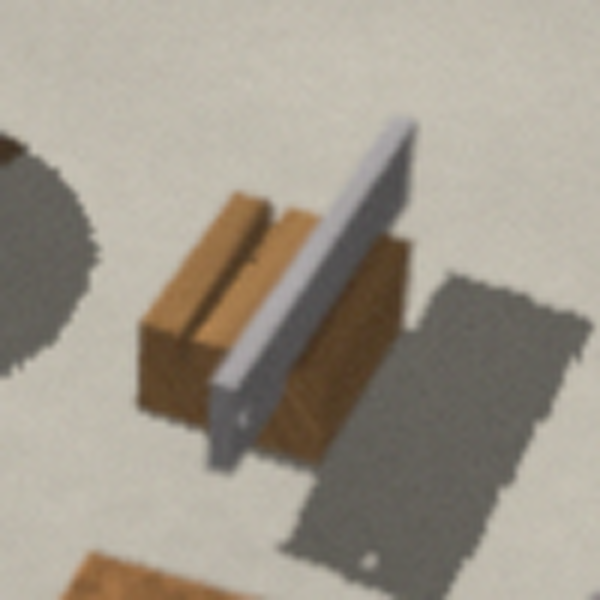

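Run:
```python
from h import *
import pickle
p=pickle.load(open('w13.pkl','rb'))
print('rule end',atz(p,[(277.5,74)],.07), 'pred',np.array([.5172,.1795])-.1*np.array([np.cos(np.radians(-4.1)),np.sin(np.radians(-4.1))]))
c=cv2.cvtColor(p['color'],cv2.COLOR_RGB2BGR)
cv2.imwrite('pics/w13c.png',cv2.resize(c[55:180,405:485],None,fx=6,fy=6,interpolation=cv2.INTER_CUBIC)[:750])
cv2.imwrite('pics/w13i.png',cv2.resize(c[135:250,0:60],None,fx=6,fy=6,interpolation=cv2.INTER_CUBIC))
# scene: predicted rule top corners when seated vs seen
s=cams.read_camera('scene'); d=np.array([np.cos(np.radians(-4.1)),np.sin(np.radians(-4.1)),0])
cc=np.array([.5172,.1795,.0])
for z in (.07,.075,.025): print(z,((proj(s,[cc+.1*d+[0,0,z],cc-.1*d+[0,0,z]])-[300,190])*6).round(0).tolist())
```

```text
rule end [[0.41818858 0.18731374 0.07      ]] pred [0.41745592 0.18664974]
0.07 [[222.0, 378.0], [405.0, 110.0]]
0.075 [[223.0, 368.0], [406.0, 100.0]]
0.025 [[217.0, 468.0], [397.0, 195.0]]
```

View pics/w13c.png

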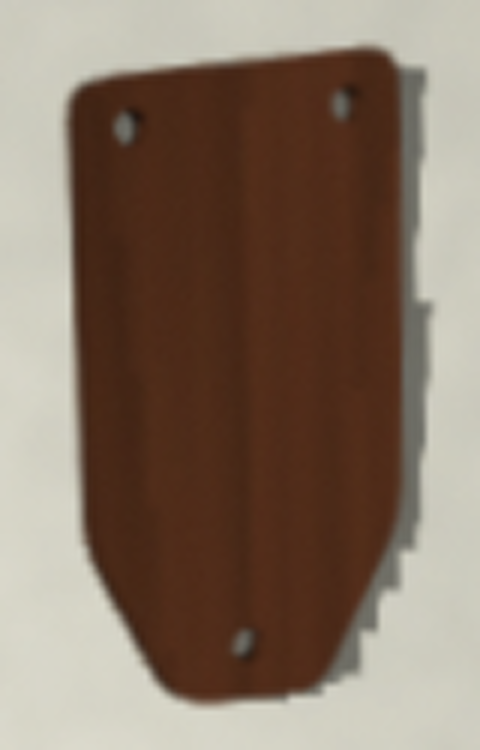

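View pics/w13i.png

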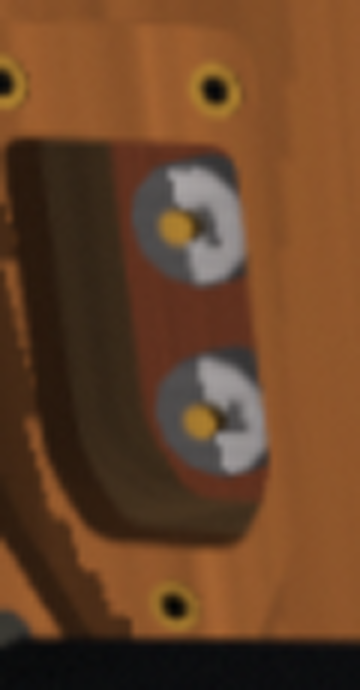

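```bash
cat >> h.py <<'E'
def fit(local,world):
    L=np.array(local,float);W=np.array(world,float)[:,:2];lc=L.mean(0);wc=W.mean(0)
    a=L-lc;b=W-wc; th=np.arctan2((a[:,0]*b[:,1]-a[:,1]*b[:,0]).sum(),(a*b).sum())
    R=np.array([[np.cos(th),-np.sin(th)],[np.sin(th),np.cos(th)]]); o=wc-R@lc
    res=W-(L@R.T+o); return o,th,res
HL=[(-.046,.019),(-.046,-.019),(.045,0)]
f6=lambda pts,off,s:(np.array(pts)+.5)/s-.5+np.array(off)
E
python3 - <<'E'
from h import *
import pickle
p=pickle.load(open('w13.pkl','rb'))
C=atz(p,f6([(344,103),(128,126),(244,642)],(405,55),6),.006)
o,t,r=fit(HL,C);print('cover',o,np.degrees(t),(r*1000).round(1).tolist())
I=atz(p,f6([(214,90),(3,82),(175,605)],(0,135),6),.039)
o,t,r=fit(HL,I);print('recess',o,np.degrees(t),(r*1000).round(1).tolist())
E
```

```text
cover [0.46668502 0.35898859] 3.163058209053332 [[0.2, -0.2], [0.2, 0.2], [-0.5, -0.0]]
recess [ 0.50833309 -0.0788216 ] -7.0821343108280965 [[0.1, -0.2], [0.1, 0.2], [-0.2, 0.0]]
```

servo_tool(
  targets="7 18 0 0;13 35 0 0;16 43 0 0;16 42 10 0;10 28 20 0;4 10 30 -0.06;0 0 30 -0.06;0 0 20 -0.006;0 0 0 0",
  hand=1,
)

```text
time: 16.15
tool_pos: [0.4515, 0.3727, 0.0851]
tool_rot: [-3.141, -0.014, -3.077]
contact_force: [0.2, 1.5, 0.1]
opening: 0.0916
```

Run:
```python
from h import *
import pickle
w=cams.read_camera('wrist');save(w,'w14');pickle.dump(w,open('w14.pkl','wb'))
to((.4627,.3588,.03),np.radians(183.3))
```

```text
t 16.2 pos [0.4521 0.373  0.0862] rot [ 3.1416 -0.0128 -3.0769] F [-0.3 -0.6 -0. ] op 0.0916 q [ 0.56  0.59  1.51  0.01  1.06 -1.08]
need tool mm [-10.3 -14.8  56. ] yawrow 0.007
```

View pics/w14.png

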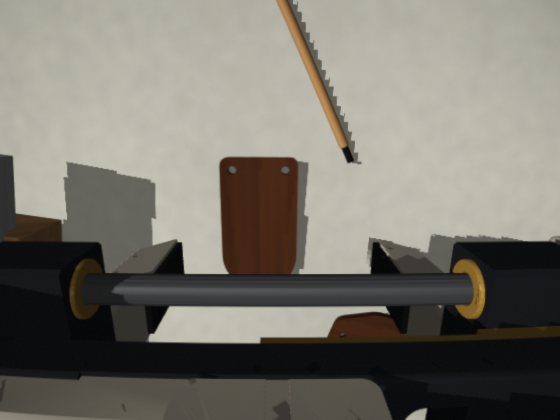

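servo_tool(
  targets="-5 -7 5 0.007;-5 -7 10 0;0 -1 15 0;0 0 8 0;0 0 2 0;0 0 0 0",
)

```text
time: 16.95
tool_pos: [0.4645, 0.3581, 0.0452]
tool_rot: [3.14, -0.01, -3.086]
contact_force: [-0.5, 0.4, 0.3]
opening: 0.0919
```

Run:
```python
from h import *
import pickle
w=cams.read_camera('wrist');save(w,'w15');pickle.dump(w,open('w15.pkl','wb'))
to((.4627,.3588,.0),np.radians(183.3))
p=cams.read_camera('scene');c=cv2.cvtColor(p['color'],cv2.COLOR_RGB2BGR)
cv2.imwrite('pics/s15.png',cv2.resize(c[190:290,370:490],None,fx=6,fy=6,interpolation=cv2.INTER_CUBIC))
```

```text
t 17.0 pos [0.4645 0.3582 0.0454] rot [ 3.14   -0.0097 -3.0858] F [-0.1  0.1 -0.7] op 0.0917 q [ 0.52  0.64  1.55  0.01  0.96 -1.11]
need tool mm [ 1.3  0.6 45.4] yawrow -0.002
```

View pics/w15.png

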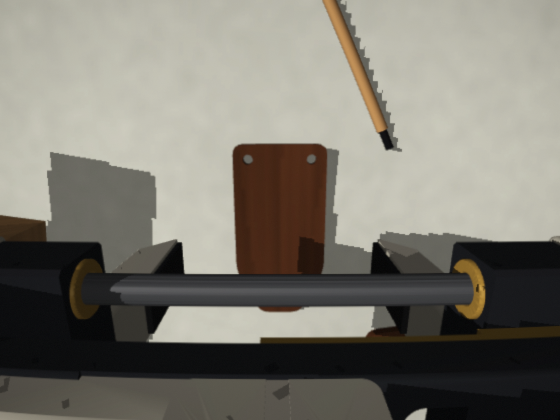

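View pics/s15.png

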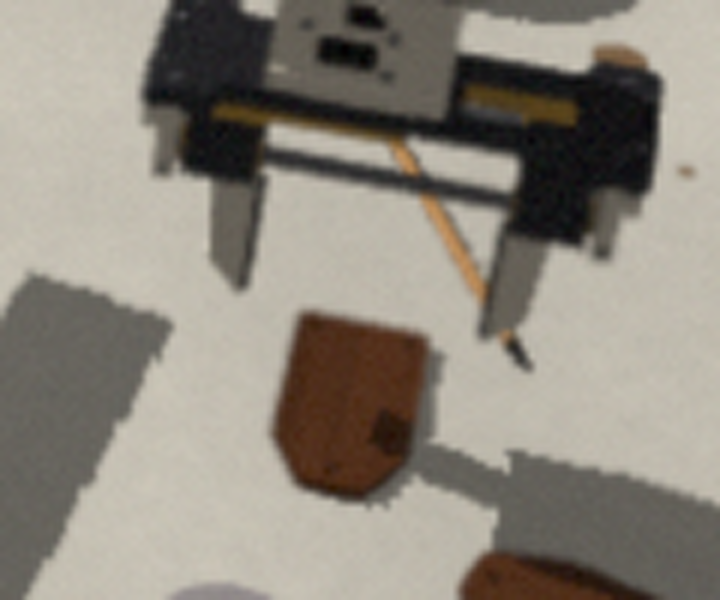

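```bash
cat >> h.py <<'E'
def tips(p,op,zs,xx=-9.5):
    from scipy.spatial.transform import Rotation as Ro
    o=telemetry.observe();R=Ro.from_euler('xyz',o['tool_rot']).as_matrix();T=o['tool_pos']
    for z in zs: print(z,[proj(p,[T+R@np.array([xx,s*op*500,z])/1000])[0].round(1).tolist() for s in(-1,1)])
E
python3 - <<'E'
from h import *
p=cams.read_camera('scene'); tips(p,.0917,[-20,-15,-10,-5,0,5,14])
w=cams.read_camera('wrist'); tips(w,.0917,[-15,-10,-5,0,14],9.5)
E
```

```text
-20 [[411.4, 234.2], [450.1, 241.8]]
-15 [[411.1, 235.8], [449.7, 243.5]]
-10 [[410.8, 237.5], [449.4, 245.1]]
-5 [[410.6, 239.1], [449.0, 246.8]]
0 [[410.3, 240.7], [448.6, 248.4]]
5 [[410.1, 242.3], [448.3, 250.0]]
14 [[409.6, 245.2], [447.7, 252.9]]
-15 [[177.1, 246.9], [374.4, 246.9]]
-10 [[179.9, 243.1], [371.6, 243.0]]
-5 [[182.6, 239.5], [369.0, 239.4]]
0 [[185.1, 236.0], [366.5, 236.0]]
14 [[191.6, 227.3], [360.2, 227.3]]
```

servo_tool(
  targets="1 1 5 0;0 0 10 0;0 0 12 0;0 0 8 0;0 0 3 0;0 0 0 0",
)

```text
time: 17.9
tool_pos: [0.4629, 0.3593, 0.0047]
tool_rot: [3.14, -0.01, -3.086]
contact_force: [-1.2, -0.3, -0.3]
opening: 0.0913
```

Run:
```python
from h import *
w=cams.read_camera('wrist');save(w,'w16')
p=cams.read_camera('scene');c=cv2.cvtColor(p['color'],cv2.COLOR_RGB2BGR)
cv2.imwrite('pics/s16.png',cv2.resize(c[190:290,370:490],None,fx=6,fy=6,interpolation=cv2.INTER_CUBIC))
to((.4627,.3588,-.0055),np.radians(183.3))
```

```text
t 18.0 pos [0.4631 0.3595 0.0051] rot [ 3.1396 -0.009  -3.0856] F [ 0.2 -0.2 -1. ] op 0.0919 q [ 0.53  0.69  1.58  0.01  0.88 -1.11]
need tool mm [ 0.3 -0.7 10.6] yawrow -0.002
```

View pics/s16.png

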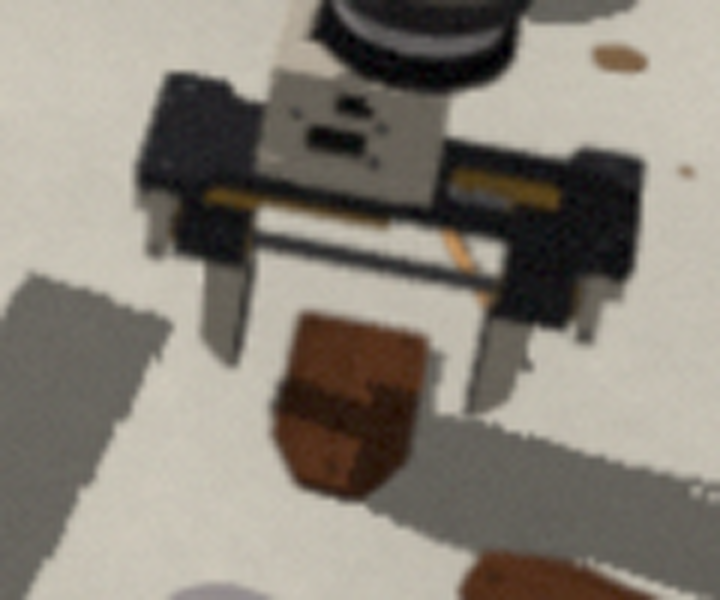

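View pics/w16.png

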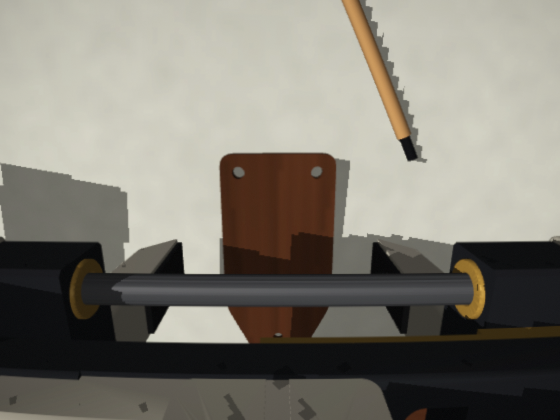

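servo_tool(
  targets="0 -1 4 0;0 0 3 0;0 0 0 0",
)

```text
time: 18.38
tool_pos: [0.4635, 0.3586, -0.0017]
tool_rot: [3.139, -0.008, -3.086]
contact_force: [-0.2, -0.3, 0.1]
opening: 0.092
```

servo_tool(
  targets="0 0 2 0;0 0 0 0",
)

```text
time: 18.62
tool_pos: [0.4635, 0.3587, -0.0037]
tool_rot: [3.139, -0.008, -3.086]
contact_force: [-0.1, 0.3, -0.2]
opening: 0.0919
```

servo_tool(
  targets="0 0 2 0;0 0 0 0",
)

```text
time: 18.88
tool_pos: [0.4636, 0.3587, -0.0058]
tool_rot: [3.139, -0.007, -3.086]
contact_force: [0.9, 1.6, -0.8]
opening: 0.0918
```

servo_tool(
  targets="0 0 1 0;0 0 0 0",
)

```text
time: 19.12
tool_pos: [0.4635, 0.3587, -0.0069]
tool_rot: [3.139, -0.008, -3.086]
contact_force: [0.3, 0.4, 0.1]
opening: 0.0917
```

servo_tool(
  targets="0 0 1 0;0 0 0 0",
)

```text
time: 19.38
tool_pos: [0.4636, 0.3587, -0.0079]
tool_rot: [3.139, -0.007, -3.086]
contact_force: [0.5, -0.1, -0.1]
opening: 0.0921
```

servo_tool(
  targets="0 0 1 0;0 0 0 0",
)

```text
time: 19.62
tool_pos: [0.4636, 0.3587, -0.009]
tool_rot: [3.139, -0.007, -3.086]
contact_force: [-0.8, 0.4, -0.5]
opening: 0.0921
```

servo_tool(
  targets="0 0 1 0;0 0 0 0",
)

```text
time: 19.88
tool_pos: [0.4638, 0.3588, -0.0093]
tool_rot: [3.139, -0.007, -3.086]
contact_force: [1.1, -0.1, -0.5]
opening: 0.0918
```

Run:
```python
from h import *
p=cams.read_camera('scene');c=cv2.cvtColor(p['color'],cv2.COLOR_RGB2BGR)
cv2.imwrite('pics/s17.png',cv2.resize(c[200:280,390:470],None,fx=7.5,fy=7.5,interpolation=cv2.INTER_CUBIC))
to((.4627,.3588,-.0055),np.radians(183.3))
tips(p,.092,[-12,-10,-8,-5])
```

```text
t 19.925 pos [ 0.4638  0.3589 -0.0093] rot [ 3.1386 -0.0068 -3.0855] F [-0.8 -0.3  1.3] op 0.0918 q [ 0.52  0.71  1.59  0.01  0.85 -1.11]
need tool mm [ 1.1  0.  -3.8] yawrow -0.001
-12 [[408.3, 254.3], [445.9, 262.1]]
-10 [[408.2, 254.9], [445.8, 262.7]]
-8 [[408.1, 255.6], [445.7, 263.3]]
-5 [[408.0, 256.5], [445.5, 264.2]]
```

View pics/s17.png

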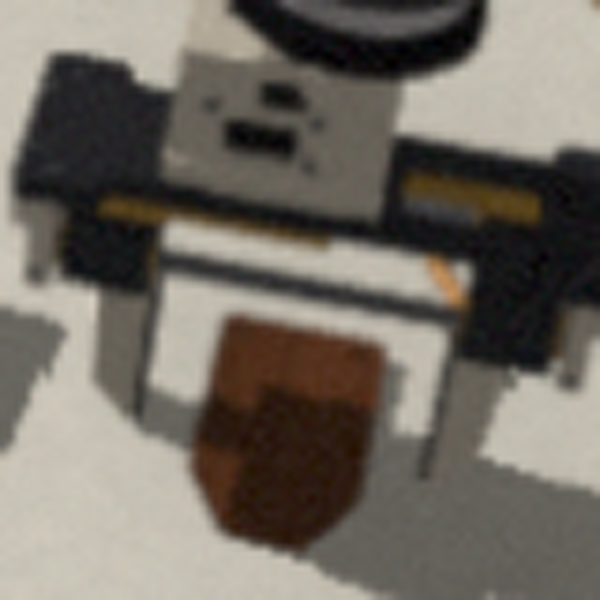

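servo_tool(
  targets="1 0 -2 0;0 0 0 0",
)

```text
time: 20.18
tool_pos: [0.4627, 0.3588, -0.0074]
tool_rot: [3.139, -0.007, -3.085]
contact_force: [-0.3, -0.7, 0.5]
opening: 0.092
```

servo_tool(
  targets="0 0 0 0;0 0 0 0;0 0 0 0;0 0 0 0;0 0 0 0",
  hand=0,
  squeeze=25,
)

```text
time: 20.8
tool_pos: [0.4626, 0.3588, -0.0076]
tool_rot: [3.139, -0.007, -3.086]
contact_force: [-0.9, -0.2, 0.5]
opening: 0.0554
```

servo_tool(
  targets="0 0 0 0;0 0 0 0",
)

```text
time: 21.05
tool_pos: [0.4626, 0.3588, -0.0076]
tool_rot: [3.139, -0.007, -3.086]
contact_force: [0.1, -0.4, 0.5]
opening: 0.0551
```

servo_tool(
  targets="0 0 -3 0;0 0 -8 0;0 0 -15 0;0 0 -20 0;0 0 -25 0;0 0 -25 0;0 0 -15 0;0 0 -5 0;0 0 0 0",
)

```text
time: 22.18
tool_pos: [0.4638, 0.3586, 0.1173]
tool_rot: [3.137, -0.004, -3.085]
contact_force: [-0.0, -0.2, -1.3]
opening: 0.0551
```

Run:
```python
from h import *
import pickle
w=cams.read_camera('wrist');save(w,'w18');pickle.dump(w,open('w18.pkl','wb'))
to((.5,-.08,.11),np.radians(172.9))
p=cams.read_camera('scene');c=cv2.cvtColor(p['color'],cv2.COLOR_RGB2BGR)
cv2.imwrite('pics/s18.png',cv2.resize(c[150:270,370:490],None,fx=5,fy=5,interpolation=cv2.INTER_CUBIC))
```

```text
t 22.225 pos [0.4637 0.3585 0.1169] rot [ 3.1376 -0.0047 -3.0855] F [-0.3  1.1  0.5] op 0.0551 q [ 0.52  0.55  1.49  0.01  1.11 -1.11]
need tool mm [ -11.7 -439.9    5. ] yawrow 0.18
```

View pics/w18.png

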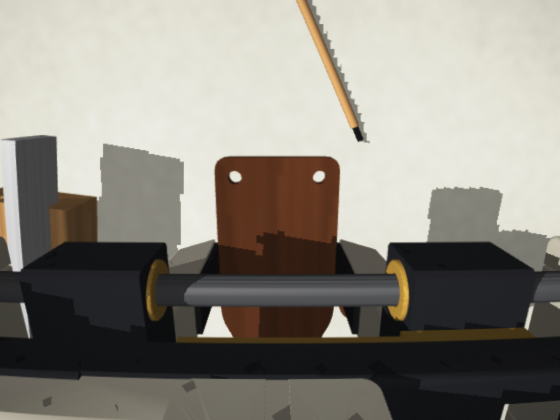

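View pics/s18.png

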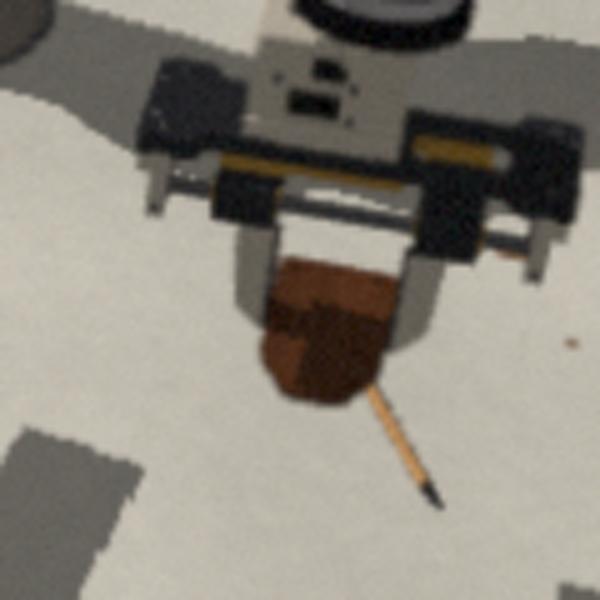

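```bash
cat >> h.py <<'E'
def coverpose(p,h0,h1,ztop):
    H=atz(p,[h0,h1],ztop); d=H[0]-H[1]; yaw=np.arctan2(-d[0],d[1]); m=H.mean(0)
    print('hole dist mm',np.linalg.norm(d)*1000,'holes',H[:,:2].round(4).tolist())
    return m[:2]+.046*np.array([np.cos(yaw),np.sin(yaw)]),yaw
def rel(c,yaw,o):
    T=o['tool_pos'];y=o['tool_rot'][2]
    d=T[:2]-c; l=np.array([[np.cos(yaw),np.sin(yaw)],[-np.sin(yaw),np.cos(yaw)]])@d
    print('cover',c.round(4),'yaw',np.degrees(yaw).round(2),'TCP in cover mm',(l*1000).round(2),'yaw tool-cover',np.degrees(y-yaw)%360)
E
python3 - <<'E'
from h import *
import pickle
p=pickle.load(open('w18.pkl','rb'))
c=cv2.cvtColor(p['color'],cv2.COLOR_RGB2BGR)
cv2.imwrite('pics/w18c.png',cv2.resize(c[145:205,205:350],None,fx=5,fy=5,interpolation=cv2.INTER_CUBIC))
for z in (.1285,.1305,.1325):
  q,y=coverpose(p,(319,177),(235.2,177),z); rel(q,y,telemetry.observe())
E
```

```text
hole dist mm 37.68997214474134 holes [[0.4213, 0.3757], [0.4233, 0.3381]]
cover [0.4682 0.3594] yaw 3.15 TCP in cover mm [-4.77 -0.75] yaw tool-cover 180.0695623739498
hole dist mm 37.206501664986206 holes [[0.4209, 0.3754], [0.423, 0.3383]]
cover [0.4679 0.3594] yaw 3.15 TCP in cover mm [-4.42 -0.74] yaw tool-cover 180.06956237394982
hole dist mm 36.72303118523118 holes [[0.4206, 0.3752], [0.4226, 0.3385]]
cover [0.4675 0.3594] yaw 3.15 TCP in cover mm [-4.07 -0.73] yaw tool-cover 180.06956237394976
```

View pics/w18c.png

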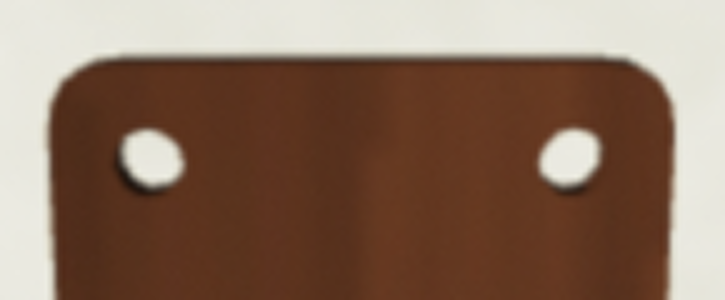

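servo_tool(
  targets="0 -10 0 0;-1 -20 0 0;-1 -30 0 0;-1 -40 0 0;-2 -45 0 0;-2 -45 0 0;-2 -45 0 0;-1 -45 0 0.03;-1 -40 0 0.04;-1 -30 0 0.04;-1 -20 0 0.04;-1 -15 0 0.02;0 -8 0 0;0 0 0 0",
)

```text
time: 24.02
tool_pos: [0.4834, -0.0598, 0.1114]
tool_rot: [-3.139, -0.014, 3.017]
contact_force: [0.3, 0.7, -0.5]
opening: 0.0553
```

Run:
```python
from h import *
import pickle
w=cams.read_camera('wrist');save(w,'w19');pickle.dump(w,open('w19.pkl','wb'))
to((.5037,-.0789,.0499),np.radians(173))
```

```text
t 24.075 pos [ 0.4835 -0.0594  0.1114] rot [-3.139  -0.0143  3.0169] F [ 0.4 -0.2  0.1] op 0.0552 q [-0.28  0.4   1.76 -0.01  0.99 -1.72]
need tool mm [-23.4 -16.7  61.2] yawrow -0.002
```

View pics/w19.png

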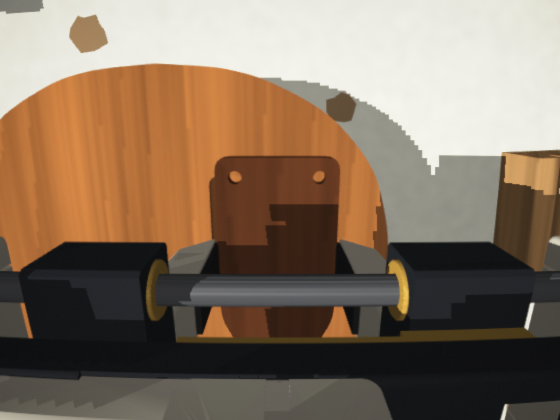

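servo_tool(
  targets="-3 -2 0 0;-6 -4 3 0;-6 -5 6 0;-5 -4 8 0;-2 -1 8 0;0 0 6 0;0 0 3 0;0 0 0 0",
)

```text
time: 25.08
tool_pos: [0.504, -0.0774, 0.0738]
tool_rot: [-3.14, -0.016, 3.02]
contact_force: [-0.7, -0.2, -0.2]
opening: 0.0552
```

Run:
```python
from h import *
import pickle
w=cams.read_camera('wrist');save(w,'w20');pickle.dump(w,open('w20.pkl','wb'))
to((.5037,-.0789,.0499),np.radians(173))
c=cv2.cvtColor(w['color'],cv2.COLOR_RGB2BGR)
cv2.imwrite('pics/w20c.png',cv2.resize(c[145:350,205:350],None,fx=4,fy=2.9,interpolation=cv2.INTER_CUBIC))
p=cams.read_camera('scene');save(p,'s20');pickle.dump(p,open('s20.pkl','wb'))
c=cv2.cvtColor(p['color'],cv2.COLOR_RGB2BGR)
cv2.imwrite('pics/s20c.png',cv2.resize(c[140:260,180:320],None,fx=5,fy=5,interpolation=cv2.INTER_CUBIC))
```

```text
t 25.125 pos [ 0.5041 -0.0774  0.0739] rot [-3.1395 -0.0157  3.0203] F [ 0.2  0.1 -1.1] op 0.0552 q [-0.3   0.49  1.74 -0.01  0.93 -1.75]
need tool mm [-0.1 -1.5 24. ] yawrow 0.001
```

View pics/w20.png

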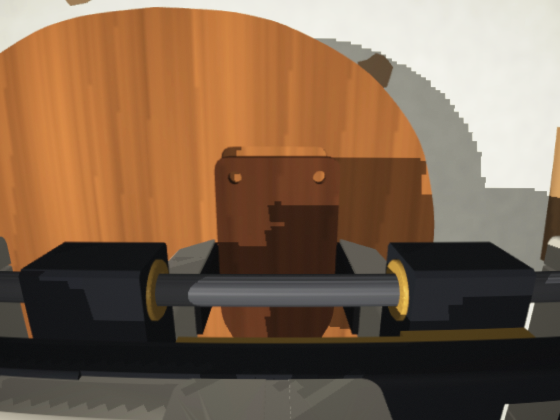

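View pics/s20c.png

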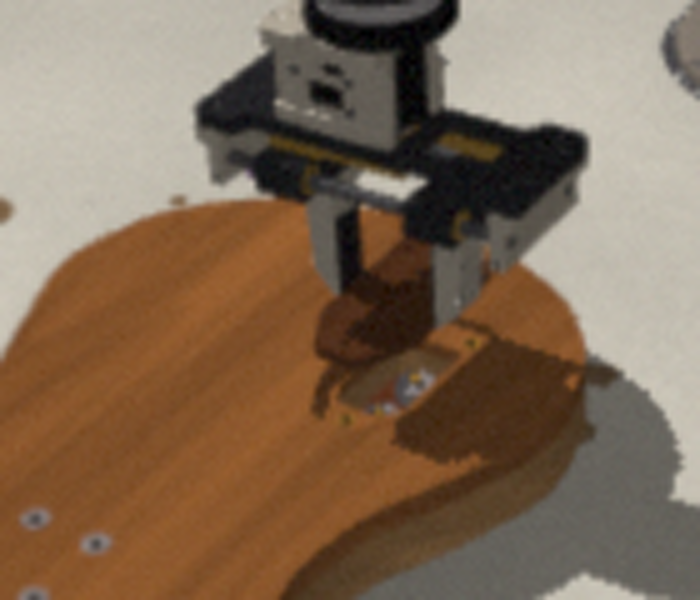

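servo_tool(
  targets="0 -1 3 0;0 0 5 0;0 0 5 0;0 0 4 0;0 0 2 0;0 0 0 0",
)

```text
time: 25.92
tool_pos: [0.504, -0.0785, 0.0542]
tool_rot: [-3.139, -0.015, 3.02]
contact_force: [0.4, 0.6, 0.4]
opening: 0.0554
```

Run:
```python
from h import *
import pickle
w=cams.read_camera('wrist');save(w,'w21');pickle.dump(w,open('w21.pkl','wb'))
to((.5037,-.0789,.0499),np.radians(173))
c=cv2.cvtColor(w['color'],cv2.COLOR_RGB2BGR)
cv2.imwrite('pics/w21c.png',cv2.resize(c[135:200,200:355],None,fx=5,fy=5,interpolation=cv2.INTER_CUBIC))
```

```text
t 25.975 pos [ 0.504  -0.0785  0.0543] rot [-3.1393 -0.0144  3.0204] F [-0.9  0.6  0.1] op 0.0552 q [-0.3   0.52  1.76 -0.01  0.88 -1.75]
need tool mm [ 0.2 -0.4  4.4] yawrow 0.001
```

View pics/w21c.png

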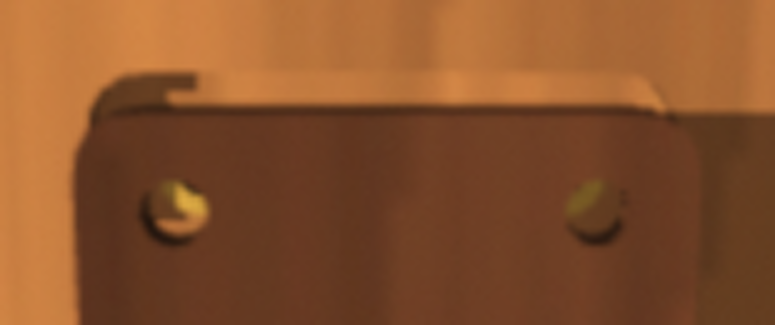

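```bash
cat > chk.py <<'E'
from h import *
import pickle,sys
name=sys.argv[1]; w=pickle.load(open(name+'.pkl','rb')); zt=float(sys.argv[2])+.0136
h=[float(v) for v in sys.argv[3:]]  # h0 xy h1 xy px full-image
rec=np.array([.50833,-.07882]);a=np.radians(-7.08);R=np.array([[np.cos(a),-np.sin(a)],[np.sin(a),np.cos(a)]])
W=lambda l,z: np.array([*(rec+R@np.array(l)/1000),z])
P=lambda l,z: proj(w,[W(l,z)])[0].round(1).tolist()
print('pred recess edge mid -57',P((-57,0),.045),'y+-30',P((-45,30),.045),P((-45,-30),.045))
print('pred insert0,1 at .039',P((-46,19),.039),P((-46,-19),.039))
print('ideal top holes',P((-46,19),zt),P((-46,-19),zt))
q,y=coverpose(w,h[:2],h[2:],zt); e=R.T@(q-rec)*1000; print('cover err in guitar mm',e.round(2),'yaw err',(np.degrees(y)+7.08).round(2))
E
python3 chk.py w21 .0543 318.9 176.6 235.1 176.6
python3 - <<'E'
# refine: hole positions in full px from crop
for x,y in [(176,211),(596,211)]: print((x+.5)/5-.5+200,(y+.5)/5-.5+135)
E
```

```text
pred recess edge mid -57 [276.6, 148.2] y+-30 [335.6, 172.2] [217.6, 172.0]
pred insert0,1 at .039 [312.9, 168.5] [240.3, 168.4]
ideal top holes [319.2, 177.6] [233.6, 177.4]
hole dist mm 37.18415508119516 holes [[0.4646, -0.0544], [0.4601, -0.0913]]
cover err in guitar mm [-0.4   0.38] yaw err 0.13
234.8 176.8
318.8 176.8
```

Run:
```python
from h import *
import pickle
for n in ['w18','w21']:
    w=pickle.load(open(n+'.pkl','rb')); c=w['color'].astype(float)
    cam=-np.array(w['R']).T@np.array(w['t']); print(n,'cam',cam.round(4),'axis',np.array(w['R'])[2].round(4))
    g=cv2.GaussianBlur(c.sum(2),(0,0),.8)
    for y in [166,172,178,190,200,210,220,230]:
        gr=np.gradient(g[y]); l=205+np.argmin(gr[205:230]); r=325+np.argmax(gr[325:350])
        def sub(i,s): 
            a,b,cc=s*gr[i-1],s*gr[i],s*gr[i+1]; return i+.5*(a-cc)/(a-2*b+cc)
        L,Rr=sub(l,-1),sub(r,1); print(y,round(L,1),round(Rr,1),'depth mm',round(351.2*56/(Rr-L),1))
c=cv2.imread('pics/w16.png'); cv2.imwrite('pics/w16c.png',cv2.resize(c[140:190,210:350],None,fx=5,fy=5,interpolation=cv2.INTER_CUBIC))
```

```text
w18 cam [0.3952 0.3547 0.2844] axis [ 0.2539  0.0181 -0.9671]
166 214.7 338.9 depth mm 158.3
172 214.1 339.4 depth mm 157.0
178 214.4 339.3 depth mm 157.5
190 214.8 338.7 depth mm 158.8
200 215.4 338.3 depth mm 160.0
210 215.8 337.8 depth mm 161.2
220 216.4 337.3 depth mm 162.6
230 216.8 336.9 depth mm 163.8
w21 cam [ 0.4375 -0.0694  0.222 ] axis [ 0.2424 -0.032  -0.9696]
166 214.5 345.6 depth mm 150.0
172 214.0 344.4 depth mm 150.8
178 214.2 324.4 depth mm 178.5
190 214.7 343.2 depth mm 153.1
200 215.2 333.9 depth mm 165.6
210 215.6 338.0 depth mm 160.7
220 216.2 337.6 depth mm 161.9
230 216.6 337.2 depth mm 163.2
```

View pics/w21.png

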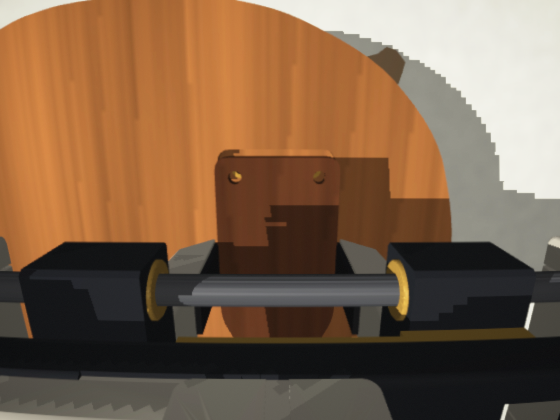

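Run:
```python
from h import *
import pickle
from scipy.optimize import brentq
w=pickle.load(open('w18.pkl','rb'))
for y,L,R in [(172,214.1,339.4),(178,214.4,339.3),(190,214.8,338.7),(200,215.4,338.3),(210,215.8,337.8),(220,216.4,337.3),(230,216.8,336.9)]:
    f=lambda z: np.linalg.norm(np.diff(atz(w,[(L,y),(R,y)],z),axis=0))-.056
    z=brentq(f,.1,.16); print(y,'z',round(z,4),atz(w,[(277,y)],z)[0].round(4))
f=lambda z: np.linalg.norm(np.diff(atz(w,[(235.0,176.6),(318.6,176.6)],z),axis=0))-.038
print('holes z',brentq(f,.1,.16))
```

```text
172 z 0.1291 [0.42   0.3567 0.1291]
178 z 0.1293 [0.4226 0.3569 0.1293]
190 z 0.1294 [0.4281 0.3572 0.1294]
200 z 0.1292 [0.4328 0.3574 0.1292]
210 z 0.1292 [0.4375 0.3577 0.1292]
220 z 0.129 [0.4423 0.358  0.129 ]
230 z 0.1292 [0.4471 0.3582 0.1292]
holes z 0.12679535223078675
```

View pics/w16c.png

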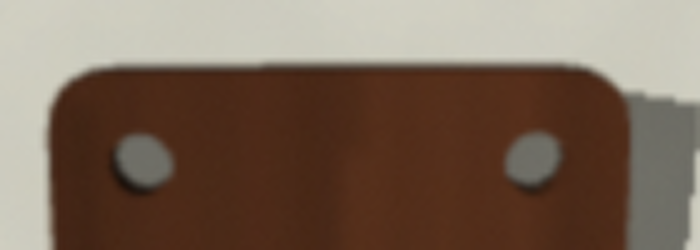

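servo_tool(
  targets="0 -0.4 2 0;0 0 2 0;0 0 0 0",
)

```text
time: 26.35
tool_pos: [0.5041, -0.0791, 0.0502]
tool_rot: [-3.139, -0.014, 3.02]
contact_force: [-0.1, 0.1, 0.2]
opening: 0.0551
```

Run:
```python
from h import *
import pickle
w=cams.read_camera('wrist');save(w,'w22');pickle.dump(w,open('w22.pkl','wb'))
to((.5037,-.0789,.0502),np.radians(173))
c=cv2.cvtColor(w['color'],cv2.COLOR_RGB2BGR)
cv2.imwrite('pics/w22c.png',cv2.resize(c[135:200,200:355],None,fx=5,fy=5,interpolation=cv2.INTER_CUBIC))
p=cams.read_camera('scene');save(p,'s22');pickle.dump(p,open('s22.pkl','wb'))
c=cv2.cvtColor(p['color'],cv2.COLOR_RGB2BGR)
cv2.imwrite('pics/s22c.png',cv2.resize(c[175:245,220:310],None,fx=8,fy=8,interpolation=cv2.INTER_CUBIC))
```

```text
t 26.4 pos [ 0.5042 -0.0791  0.0503] rot [-3.1391 -0.0137  3.0204] F [ 0.   0.5 -0.6] op 0.0558 q [-0.3   0.52  1.76 -0.01  0.87 -1.75]
need tool mm [0.5 0.1 0.1] yawrow 0.001
```

View pics/w22c.png

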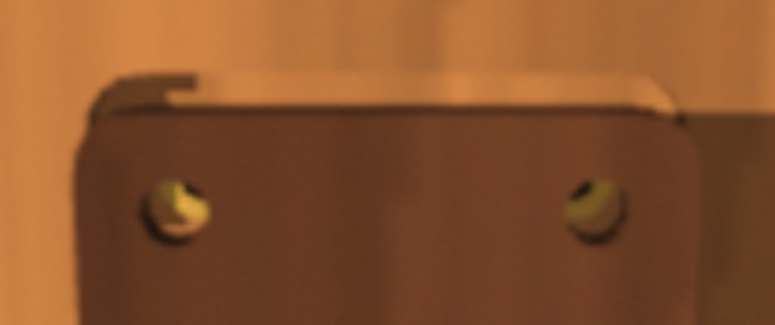

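View pics/s22c.png

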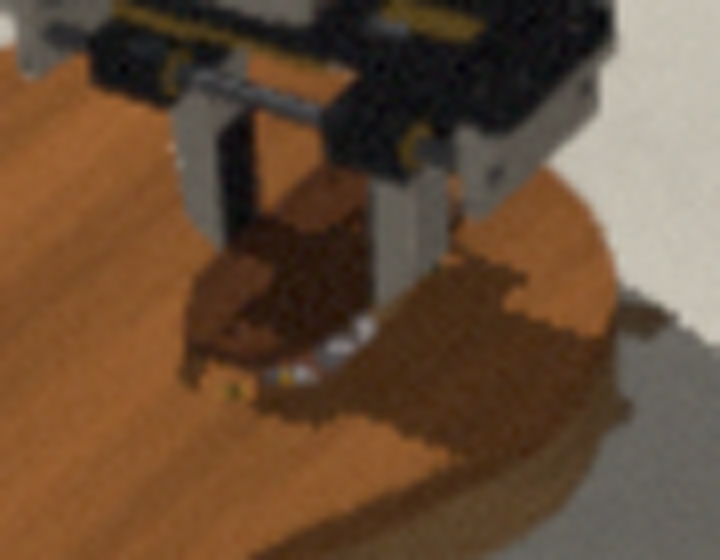

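```bash
python3 chk.py w22 .0493 318.8 176.7 234.9 176.7
python3 - <<'E'
from h import *
import pickle
w=pickle.load(open('w22.pkl','rb'));s=pickle.load(open('s22.pkl','rb'))
rec=np.array([.50833,-.07882]);a=np.radians(-7.08);R=np.array([[np.cos(a),-np.sin(a)],[np.sin(a),np.cos(a)]])
W=lambda l,z: np.array([*(rec+R@np.array(l)/1000),z])
for z in (.0625,.0635,.0645):
    print(z,'w -x top edge row full',proj(w,[W((-55,0),z)])[0].round(1),'scene hole2',((proj(s,[W((45,0),z)])[0]+.5-[220,175])*8-.5).round(0),'tip corners',((proj(s,[W((55,13),z),W((55,-13),z)])+.5-[220,175])*8-.5).round(0).tolist())
print('insert2 scene',((proj(s,[W((45,0),.039)])[0]+.5-[220,175])*8-.5).round(0),'recess tip',((proj(s,[W((57,13),.045),W((57,-13),.045)])+.5-[220,175])*8-.5).round(0).tolist())
print('recess edge obs->world',atz(w,[(276.6,149)],.045),W((-57,0),.045))
E
```

```text
pred recess edge mid -57 [277.6, 148.5] y+-30 [337.8, 173.0] [217.2, 172.7]
pred insert0,1 at .039 [314.6, 169.2] [240.5, 169.0]
ideal top holes [320.0, 176.8] [234.9, 176.6]
hole dist mm 37.48536648296081 holes [[0.4649, -0.0548], [0.4604, -0.092]]
cover err in guitar mm [ 0.01 -0.17] yaw err 0.13
0.0625 w -x top edge row full [277.5 156.3] scene hole2 [235. 329.] tip corners [[252.0, 357.0], [184.0, 333.0]]
0.0635 w -x top edge row full [277.5 156.6] scene hole2 [235. 326.] tip corners [[251.0, 354.0], [183.0, 331.0]]
0.0645 w -x top edge row full [277.5 156.8] scene hole2 [235. 324.] tip corners [[251.0, 352.0], [183.0, 328.0]]
insert2 scene [239. 389.] recess tip [[251.0, 405.0], [184.0, 381.0]]
recess edge obs->world [[ 0.45196508 -0.07228939  0.045     ]] [ 0.45176462 -0.07179446  0.045     ]
```

Run:
```python
from h import *
p=cams.read_camera('top');save(p,'top_end')
to((.5037,-.0789,.0502),np.radians(173))
print(robot.hand_in())
```

```text
t 26.5 pos [ 0.5042 -0.0791  0.0504] rot [-3.1391 -0.0135  3.0204] F [-0.5  1.3 -0. ] op 0.0555 q [-0.3   0.52  1.76 -0.01  0.87 -1.75]
need tool mm [0.5 0.1 0.2] yawrow 0.001
the job is handed in; nothing more can be done
None
```

View pics/top_end.png

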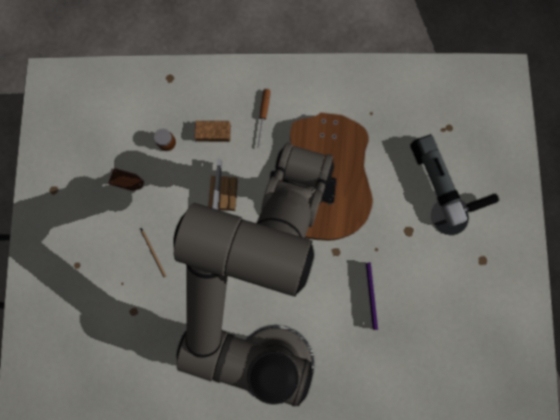

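The straightedge is back on edge in the holder's wide slot. The right-hand cavity cover is held over the guitar, right way round, for you to start the screws. I handed in at about 26.5 s, and hand-in gives no verdict.

- **Straightedge:** It is down on the slot floor. I felt contact at the expected height, and the top edge matched in the scene view. It sits about 1 mm off centre.
- **Cover:**
  - **Height:** The underside is about 12–13 mm above the guitar's back. My height estimates differed by about 1.5 mm.
  - **Screw holes:** The two wide-end holes measure about 0.2 mm off their inserts, and the turn is off by about 0.1°. The hole at the tapered end was only checked roughly in the scene view, and it agreed to within about half a millimetre.
  - **Level:** It measured flat just after lifting. The tool has since tilted by about 0.5° relative to the grasp.
- **Bystanders:** The final top picture shows the screwdriver, sanding block, jar and grinder in their starting places.

**Disagreements:**
- The fingertips turned out to end about 7–9 mm behind the tool's reference point, not 14 mm ahead as stated. The first grasp therefore closed just above the straightedge without touching it. I set later heights from the pictures and from touching the bench.
- The cover's hole spacing measured slightly short, about 37.5 mm instead of 38 mm.

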